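# Close the light shutter and hook up its return spring

### The job

Slide the shutter plate across the port until it clicks into its far stop. Then take the spring puller, put its tip through the eye at the end of the shutter's loose spring, stretch the spring and hook it onto the anchor post under the clear guard, using the puller and not the fingers on the spring. Finally put the puller back in its sloping rest as it was, leaving the things around undisturbed.

Things in the scene. Friction and masses are not known exactly. Their poses are not given: they have to be found in the camera images.
- shutter_unit: fixed aluminium base plate, 12 mm thick, x -60 to +66, y -125 to +125 mm in its frame; origin on the worktop, x away from the robot, y to its left along the shutter's travel, z up. Front right: two guide rails (23 mm high), between them the shutter plate and the round port (27 mm, at x -25, y -45). Rear left: the anchor post at x 38, y 71 under the clear guard
- guard_edge (a point): middle of the front edge of the clear acrylic guard's roof (at x 34, y 71, z 115 mm in the unit's frame). Roof 115 to 118 mm high over x 34 to 64, y 20 to 122 mm; wall behind it at x 60 to 64. It is open to the front and both sides, so the puller has to come in from the front, leaning 27 deg toward the robot; so held it can be lifted about 35 mm there
- shutter (a joint): travel of the steel shutter plate (40 x 56 x 4 mm) along the unit's +y: 0 to 2 mm at the start, port open; 0.044 m at its far stop, port covered. A sprung roller detent of about 2.5 N clicks it into either stop over the last 4 mm; elsewhere only friction of about 0.5 N holds it
- tab (a point): top centre of the black ribbed finger tab on the shutter plate: 20 mm (x) by 12 mm (y), 30 mm tall, from 19.5 to 49.5 mm above the worktop, free on all sides (only the rails, 23 mm high, are near)
- spring: the coil of the tension spring, 14 mm thick; origin at the pin on the shutter's arm about which it swings level (32 mm above the worktop; in the unit's frame x 38 and y -69 with the port open, y -25 with it covered). It cannot rise or sink, and light friction keeps it where it is swung. Start: slack, swung 0.17 to 0.45 rad from the unit's +y toward the robot. Rate 90 N/m, stretches up to 49 mm
- spring_hook: level wire hook (4 mm wire) at the spring's end. Origin where it leaves the coil, 44 mm from the pin when slack; x outward along the spring. The wire bends to y +8 (robot side), runs to x 30, crosses and returns at y -8 to x 22 mm: a J, open on the side away from the robot. The post enters there at x 7 to 16 when the hook is swung onto it, then, the spring eased, sits at x 24
- pull_eye (a point): centre of the round level eye beyond the hook, 15 mm inside width, 4 mm wire, 32 mm above the worktop; at x 39.5 mm of the hook, i.e. 83.5 mm from the pin when slack. The puller's tip goes into it from above
- hook_seat (a point): point in the crook of the hook (x 24 mm of the hook) that coincides with the post's axis when the hook is on
- anchor_post: fixed steel post, 8 mm thick, with a 14 mm head 44 to 48 mm above the worktop; origin at its foot, 12 mm above the worktop. It stands 96 mm from the spring's pin when the port is covered: the spring is then stretched 28 mm (2.5 N), and about 40 mm (3.7 N) for the hook to pass. The hook goes on under the head, level
- post (a point): point on the post's axis at the spring's height (32 mm)
- puller: loose spring puller, about 80 g. Origin at its bend, z up the shaft: 8 mm round steel shaft z 0 to 56, square collar 24 x 24 mm z 56 to 60, black handle z 60 to 120 mm, 24 (x) by 14 mm (y, the grasp width). Below the bend a tip 5 mm thick, 26 mm long, bent 27 deg toward -x. In its rest it leans 27 deg toward the robot (handle top nearest the robot) and the tip hangs vertical
- puller_grip (a point): centre of the grip on the handle, 93 mm up the shaft from the bend: hold it here, closing along the puller's y, fingers along its shaft
- puller_tip (a point): centre of the round end (2.5 mm radius) of the puller's tip
- puller_rest: fixed rest, base plate 100 x 70 x 8 mm; origin on the worktop, x away from the robot. A sloping cradle leaning 27 deg toward the robot, open on its upper far side: the shaft lies in a 13 mm wide slot (shaft z 24 to 56), the collar stands on the slot's end, the handle leans on a lip up to z 70. The puller goes out and in square to its shaft, along its x (forward and up), not along the shaft
- rest_grip (a point): where the puller's grip point is when it lies in the rest (z along the shaft there)
- timer: bystander: white lab timer 58 x 62 x 14 mm, origin under its centre
- vial: bystander: small white vial with screw cap, 22 x 22 x 50 mm, origin under its centre
- red_roll: bystander: red upright roll, 38 x 38 x 72 mm, origin under its centre

How it is judged:
By the outcome, as a careful person would: the job done as asked, in the order asked, and still so for the second after the job is handed in, with the robot touching nothing.
It also fails if it takes over 72 s, if anything falls off the work surface, if the arm or the gripper's body presses on something with over 40 N, if the wrist force passes 120 N, or if a joint passes its speed limit or range.

### The arm

A 7-joint arm with a two-finger parallel gripper is mounted at the origin on a cart in front of the work surface, level with it; the furniture and walls round the work are solid. World frame = base frame: x ahead of the robot, y to its left, z up, the work surface at z = 0. Lengths are in m, angles in rad, forces in N, time in s.
With the tool pointing down it reaches from about 0.4 to 0.85 m from the base axis. Payload 4.5 kg.
Tool frame: the origin (TCP) lies at the very end of the fingers, on their centre line; the grasp point (between the pads) lies 19 mm behind it; z points along the fingers, y is the line along which they close (so a half turn about z gives the same grasp; the last joint's range is limited). The gripper opens to 88 mm and grips with 3 to 60 N. Pads are 18 mm wide; open, the fingers measure 123 mm over their backs; the gripper's body (75 mm by 187 mm) begins 45 mm behind the grasp point.
Start: joints at [1.213, 0.689, -0.195, 1.565, 0.157, 0.902, -0.215], TCP at [0.239, -0.578, 0.202] pointing down, gripper open.
Joint ranges: [-3.01, 3.01], [-0.46, 2.08], [-1.47, 1.51], [0.13, 2.56], [-1, 4.14], [0.04, 2.09], [-2.66, 2.66]. Speed limits (rad/s): [2.57, 2.57, 3.14, 3.14, 3.14, 3.14, 3.14].

### API

Orientations are given as a unit quaternion [x, y, z, w].
In Python, from plant import r gives the robot as it stands. The module is installed in compiled form; this text tells all that it offers.
- The arm moves only by the tool step_arm, never from a script. Its argument "increments" is a list of rows, each a list of 2 entries, a list of its own where there are three numbers: the shift along the world's x, y, z in cm, then the turn, a rotation vector about the world's x, y, z in degrees. A call has exactly 10 rows; each row shifts and turns the commanded pose from where the row before left it; what a row does not reach is not made up. A row lasts 1/10 s, in which the tool goes at most 50 mm and 8.59 degrees, less where a joint would pass 70% of its speed; a pose out of reach is approached as far as the arm can. A call is refused whole if a number of a shift passes 5 or a number of a turn 8.59, either way. A call with a gripper value outside its range is refused whole. "fingers" is the opening, from 0 (shut) to 1 (fully open), set as the call begins (left out, the last holds). The fingers move at their own pace and stop on an object; "grip_force" is the grip in N (left out, the last holds). Time passes only in rows, so rows that do not move let the fingers close, or fill a call up. It gives the time, the measured TCP pose, the force, the opening and the grip force at its end, in the units of the state.
- r.get_state(): the state, without advancing time (a new reading comes with each control period).
- r.snapshot(name): name is "scene" or "side" or "wrist"; returns (picture, depth): 420x560x3 uint8, red, green, blue; 420x560 float32, m along the optical axis (not along the pixel's ray), 0 where there is no reading.
- r.calibration(name): a dict with "fov_y" (degrees; the focal length in pixels is half the picture's height over the tangent of half this angle, whatever the lens; pixels are square), "cx", "cy" (the principal point, pixels), "k1" (the pictures are not rectified: a ray, as slopes to the right and down, at radius r is drawn at 1 + k1 r^2 times it, then the intrinsics apply), "R" (3x3) and "t" (3): a world point X has camera coordinates R X + t. Camera axes: x right, y down, z forward; pixel columns grow to the right and rows downward; lengths in m; the calibration is good to about 2 mm. A picture is of the moment at which its call begins: read the wrist's pose just before it. calibration takes no time and is no camera call; for the wrist camera it gives the pose at the moment of the call.
- r.finish_job(): hands the job in; it is judged then, once.
The state is a dict: "clock": time; "q": joint angles; "qd": joint speeds; "joint_torque": joint torques, N m; "tool_pos": TCP position; "eef_rot": TCP orientation; "contact_force": force on the tool from outside, world axes, zero at the start; "moment": the same for the moment, N m; "opening": opening from 0.0 (shut) to 1.0 (fully open); "finger_force": force on a finger pad.
Only numpy, scipy, OpenCV 4.12 (cv2) and the standard library are available. Lean on these libraries where they do the work, as an engineer would, in place of code of your own. Each camera call takes 0.05 s, during which the arm holds its last target. There are 200 camera calls.

## Working session

There is one attempt and no reset: what is moved stays moved. The work goes in short steps, Python scripts to look and compute and a tool call to move; the robot and the scene stay as the last step left them, time stands still between calls to the robot, and variables do not carry over. Pictures are saved under pics/ and viewed, at most 10 in all, crops included, and the job is handed in when it is done.

Besides the shell and the picture viewer there is one more tool, called after ">>>" as a command line: name --argument value ..., lists and objects as JSON in quotes. step_arm: Moves the arm, as the interface text tells. Its arguments: {"type":"object","properties":{"increments":{"type":"array","items":{"type":"array"}},"fingers":{"type":"number"},"grip_force":{"type":"number"}},"required":["increments"]}

```bash
mkdir -p pics; python3 - <<'E'
from plant import r
import cv2,numpy as np
for n in ("scene","side"):
    p,d=r.snapshot(n); c=r.calibration(n)
    cv2.imwrite(f"pics/{n}0.png",p[:,:,::-1]); np.savez(f"pics/{n}0.npz",p=p,d=d,**c)
    print(n,c)
print(r.get_state())
E
```

```text
scene {'fov_y': 47.13004731340518, 'cx': 273.2476001084583, 'cy': 213.32301688658174, 'k1': -0.030209423804297888, 'R': array([[ 0.46769005, -0.88369024, -0.01890981],
       [-0.67511494, -0.34333   , -0.65295047],
       [ 0.57051365,  0.31814474, -0.75716451]]), 't': array([-0.27720957,  0.41744942,  1.17646789])}
side {'fov_y': 56.88556282797106, 'cx': 275.38218878513726, 'cy': 208.44620390637934, 'k1': 0.019406282656511776, 'R': array([[-0.93488605, -0.35452994,  0.01722228],
       [-0.1962666 ,  0.47590318, -0.85731883],
       [ 0.29574905, -0.80487557, -0.51449763]]), 't': array([0.49817847, 0.21631134, 0.85114778])}
{'clock': 0.1, 'q': array([ 1.21280895,  0.68988062, -0.19451451,  1.56620555,  0.15729384,
        0.90247216, -0.21504982]), 'qd': array([ 0.0005541 , -0.00187069, -0.00062512, -0.00371809, -0.00018908,
        0.00056463, -0.00032957]), 'joint_torque': array([-3.40106111e-03, -5.28493774e+01, -1.27158880e+00, -1.53837830e+01,
       -5.25634422e-02,  1.98964488e-03,  1.88866966e-05]), 'tool_pos': array([ 0.23837872, -0.57710664,  0.20081147]), 'eef_rot': array([ 9.80862698e-01,  1.94699119e-01, -2.07321715e-04, -7.60559133e-04]), 'contact_force': array([ 0.39014869, -0.37716256, -0.45383724]), 'moment': array([-8.58637985e-05, -6.31993615e-03, -6.24929418e-04]), 'finger_force': 0.0, 'opening': 1.0036783056431335}
```

View pics/scene0.png

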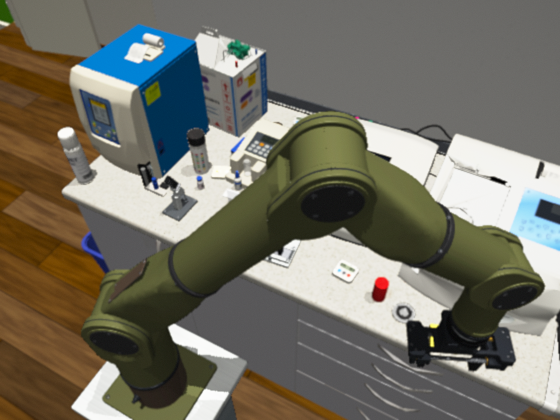

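View pics/side0.png

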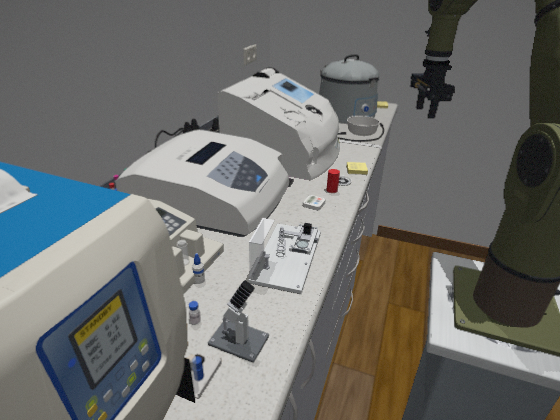

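The scene view is mostly blocked by the arm. The side view shows the unit at about (290,255), the tab near (307,229), the guard at (262,245), the rest and puller at about (240,320), the timer at (314,203) and the red roll at (333,180).

```bash
cat > h.py <<'E'
import numpy as np, cv2
def K(c): 
    f=210/np.tan(np.radians(c["fov_y"])/2); return f
def ray(c,u,v):
    f=K(c); xd=np.array([(u-c["cx"])/f,(v-c["cy"])/f],float); x=xd.copy()
    for _ in range(10): x=xd/(1+c["k1"]*(x@x))
    return np.array([x[0],x[1],1.0])
def origin(c): return -np.array(c["R"]).T@c["t"]
def plane(c,u,v,z):
    d=np.array(c["R"]).T@ray(c,u,v); o=origin(c); return o+d*(z-o[2])/d[2]
def dep(c,d,u,v):
    return np.array(c["R"]).T@(ray(c,u,v)*d[int(round(v)),int(round(u))]-c["t"])
def proj(c,X):
    p=np.array(c["R"])@X+c["t"]; s=p[:2]/p[2]; s=s*(1+c["k1"]*(s@s)); return s*K(c)+[c["cx"],c["cy"]]
def cloud(c,d):
    """world points for whole picture"""
    f=K(c); v,u=np.mgrid[0:d.shape[0],0:d.shape[1]]
    xd=np.stack([(u-c["cx"])/f,(v-c["cy"])/f],-1); x=xd.copy()
    for _ in range(10): x=xd/(1+c["k1"]*(x**2).sum(-1,keepdims=True))
    P=np.concatenate([x,np.ones(x.shape[:2]+(1,))],-1)*d[...,None]-c["t"]
    return P@np.array(c["R"])
def load(f):
    a=np.load(f); return a["p"],a["d"],{k:a[k] for k in("fov_y","cx","cy","k1","R","t")}
E
python3 - <<'E'
from h import *
p,d,c=load("pics/side0.npz")
for n,u,v in [("tab",307,229),("guard",262,240),("unit front left",300,289),("unit frontright",320,228),("unit rl",250,281),("puller handle",240,295),("rest",240,340),("timer",314,203),("roll",333,174),("bench",330,260),("vial?",194,312),("bluevial",200,370)]:
    print(n,dep(c,d,u,v).round(3))
im=cv2.resize(p[180:400,150:360,::-1],(760,796//1),interpolation=cv2.INTER_CUBIC)
cv2.imwrite("pics/side0c.png",cv2.resize(p[200:360,200:340,::-1],None,fx=3.7,fy=3.7,interpolation=cv2.INTER_CUBIC))
E
```

```text
tab [ 0.474 -0.08   0.035]
guard [0.521 0.119 0.119]
unit front left [0.427 0.124 0.013]
unit frontright [ 0.453 -0.148  0.002]
unit rl [0.545 0.134 0.005]
puller handle [0.488 0.302 0.13 ]
rest [0.489 0.306 0.018]
timer [ 0.502 -0.253  0.017]
roll [ 0.474 -0.366  0.07 ]
bench [ 0.392 -0.017  0.002]
vial? [0.597 0.291 0.037]
bluevial [0.514 0.407 0.045]
```

View pics/side0c.png

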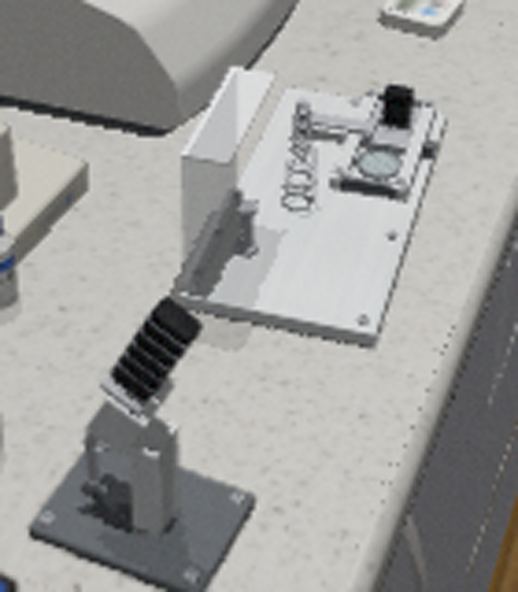

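The crop shows the tab at about crop (398,95), the spring running leftwards to the eye at about (298,205), the guard wall at (215,150), and the puller leaning in its rest at (150,350).

```bash
python3 - <<'E'
from h import *
from plant import r
from scipy.spatial.transform import Rotation as R
s=r.get_state();c=r.calibration("wrist")
T=R.from_quat(s["eef_rot"]).as_matrix()
print("tool R\n",T.round(3)); print("cam in tool",(T.T@(origin(c)-s["tool_pos"])).round(3)); print("cam axes in tool\n",(T.T@c["R"].T).round(3)); print({k:c[k] for k in("fov_y","cx","cy","k1")})
# fit unit base plate from side: points z 0.008..0.016 
p,d,cs=load("pics/side0.npz"); P=cloud(cs,d)
m=(P[...,0]>.35)&(P[...,0]<.62)&(P[...,1]>-.2)&(P[...,1]<.2)&(P[...,2]>.009)&(P[...,2]<.016)&(d>0)
q=P[m]; print(m.sum(),q.min(0),q.max(0)); rect=cv2.minAreaRect((q[:,:2]*1000).astype(np.float32)); print(rect, cv2.boxPoints(rect))
for n,x0,x1,y0,y1,z0,z1 in [("roof/guard",.4,.65,-.1,.2,.08,.13),("rest base",.38,.62,.2,.42,.005,.011)]:
    m=(P[...,0]>x0)&(P[...,0]<x1)&(P[...,1]>y0)&(P[...,1]<y1)&(P[...,2]>z0)&(P[...,2]<z1)
    q=P[m]; rect=cv2.minAreaRect((q[:,:2]*1000).astype(np.float32)); print(n,m.sum(),rect,cv2.boxPoints(rect).round())
E
```

```text
tool R
 [[ 0.924  0.382 -0.001]
 [ 0.382 -0.924  0.001]
 [-0.    -0.002 -1.   ]]
cam in tool [ 0.086  0.001 -0.184]
cam axes in tool
 [[-0.001 -0.946 -0.325]
 [ 1.    -0.001  0.   ]
 [-0.    -0.325  0.946]]
{'fov_y': 65.19527245149064, 'cx': 276.24690602225706, 'cy': 202.3474805118506, 'k1': 0.013265735046986735}
2409 [ 0.42432883 -0.19797922  0.00907993] [0.60908753 0.13880533 0.01598656]
((518.5206909179688, -34.62959289550781), (161.674560546875, 342.0417785644531), 5.518407344818115) [[ 421.61176  127.82492]
 [ 454.50433 -212.63162]
 [ 615.4296  -197.0841 ]
 [ 582.53705  143.37244]]
roof/guard 800 ((583.5453491210938, 18.035079956054688), (78.21807861328125, 266.76031494140625), 34.74674987792969) [[ 475.  105.]
 [ 627. -114.]
 [ 692.  -69.]
 [ 540.  150.]]
rest base 1236 ((528.4678955078125, 293.4593505859375), (72.06148529052734, 160.16151428222656), 87.10877227783203) [[447. 262.]
 [607. 253.]
 [610. 325.]
 [450. 333.]]
```

```bash
python3 - <<'E'
from h import *
p,d,cs=load("pics/side0.npz"); P=cloud(cs,d)[d>0]
for x in np.arange(.4,.85,.1):
    print(round(x,2),[round(float(P[(abs(P[:,0]-x)<.05)&(abs(P[:,1]-y)<.05),2].max(initial=-1)),2) for y in np.arange(-.6,.55,.1)])
E
```

```text
0.4 [0.02, 0.02, 0.01, 0.0, 0.0, 0.02, 0.03, 0.02, 0.0, 0.01, 0.0, -1.0]
0.5 [0.14, 0.13, 0.07, 0.02, 0.02, 0.05, 0.12, 0.12, 0.0, 0.16, 0.38, 0.38]
0.6 [0.2, 0.2, 0.2, 0.11, 0.11, 0.11, 0.12, 0.12, 0.05, 0.05, 0.38, 0.38]
0.7 [0.24, 0.23, 0.24, 0.15, 0.15, 0.15, 0.14, 0.09, 0.1, -1.0, 0.38, 0.41]
0.8 [0.3, 0.27, 0.27, 0.16, 0.16, 0.16, 0.15, 0.11, -1.0, -1.0, 0.38, -1.0]
```

>>> step_arm --increments '[[[1.3,3.4,0.8],[0,0,-1.12]],[[1.3,3.4,0.8],[0,0,-1.12]],[[1.3,3.4,0.8],[0,0,-1.12]],[[1.3,3.4,0.8],[0,0,-1.12]],[[1.3,3.4,0.8],[0,0,-1.12]],[[1.3,3.4,0.8],[0,0,-1.12]],[[1.3,3.4,0.8],[0,0,-1.12]],[[1.3,3.4,0.8],[0,0,-1.12]],[[1.3,3.4,0.8],[0,0,-1.12]],[[1.3,3.4,0.8],[0,0,-1.12]]]'

```text
clock: 1.1
tool_pos: [0.3688, -0.2361, 0.2817]
eef_rot: [0.995, 0.098, -0.0, -0.0]
contact_force: [0.9, -0.2, 0.8]
opening: 1.003
finger_force: 0.0
```

>>> step_arm --increments '[[[1.8,3.2,0],[0,0,-1.12]],[[1.8,3.2,0],[0,0,-1.12]],[[1.8,3.2,0],[0,0,-1.12]],[[1.8,3.2,0],[0,0,-1.12]],[[1.8,3.2,0],[0,0,-1.12]],[[1.8,3.2,0],[0,0,-1.12]],[[1.8,3.2,0],[0,0,-1.12]],[[1.8,3.2,0],[0,0,-1.12]],[[1.8,3.2,0],[0,0,-1.12]],[[1.8,3.2,0],[0,0,-1.12]]]'

```text
clock: 2.1
tool_pos: [0.5489, 0.0836, 0.2812]
eef_rot: [1.0, 0.0, -0.0, 0.0]
contact_force: [0.7, -0.4, 0.9]
opening: 1.0
finger_force: 0.0
```

```bash
cat > snap.py <<'E'
from plant import r
import cv2,numpy as np,sys
def snap(n,tag):
    c=r.calibration(n); p,d=r.snapshot(n)
    cv2.imwrite(f"pics/{n}{tag}.png",p[:,:,::-1]); np.savez(f"pics/{n}{tag}.npz",p=p,d=d,**c); return p,d,c
if __name__=="__main__":
    s=r.get_state(); print(s["clock"],s["tool_pos"].round(4),s["eef_rot"].round(4))
    for n in sys.argv[2:]: snap(n,sys.argv[1])
E
python3 snap.py 1 wrist scene side
```

```text
2.1 [0.5489 0.0836 0.2812] [ 1.e+00  1.e-04 -4.e-04  2.e-04]
```

View pics/wrist1.png

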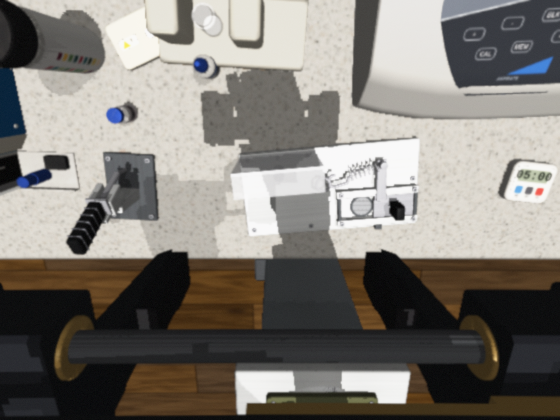

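The wrist view shows the rest plate at (105–158, 152–220) with the handle leaning to (80,240). The unit plate spans (240–419, 138–235), with the tab at (397,209), the spring at (330–380, 160–185) and the timer at (530,182).

```bash
python3 - <<'E'
from h import *
p,d,c=load("pics/wrist1.npz"); P=cloud(c,d); g=p.astype(int)
def fit(m,n):
    m=m.astype(np.uint8); k,l,s,_=cv2.connectedComponentsWithStats(m); i=1+s[1:,4].argmax(); q=P[l==i]
    rc=cv2.minAreaRect((q[:,:2]*1000).astype(np.float32)); print(n,s[i],[np.round(a,1) for a in rc],"z",np.median(q[:,2]).round(4)); print(cv2.boxPoints(rc).round(1).tolist()); 
    return l==i
v,u=np.mgrid[0:420,0:560]
roi=lambda a,b,c_,d_:(u>a)&(u<b)&(v>c_)&(v<d_)
print("bench z",np.median(P[235:250,170:230,2]), np.median(P[120:135,150:200,2]), np.median(P[200:240,430:490,2]))
fit(roi(90,170,140,235)&(g.max(2)<110)&(P[...,2]<.02),"rest")
fit(roi(220,430,125,245)&(P[...,2]>.006)&(P[...,2]<.016),"unit")
fit(roi(380,420,190,225)&(g.max(2)<60)&(P[...,2]>.03),"tab")
fit(roi(60,110,195,255)&(g.max(2)<70)&(P[...,2]>.06),"handle")
fit(roi(495,560,150,210)&(P[...,2]>.008),"timer")
o=p[130:242,228:428,::-1]; cv2.imwrite("pics/c1.png",cv2.resize(o,None,fx=4,fy=4,interpolation=cv2.INTER_CUBIC))
E
```

```text
bench z 0.000494070038849288 0.0005267320384233999 0.0007691008409220978
rest [ 104  152   55   68 2222] [array([500.6, 291.7]), array([69.4, 98.3]), np.float64(86.6)] z 0.0084
[[449.5, 260.0], [547.5999755859375, 254.1999969482422], [551.7000122070312, 323.3999938964844], [453.6000061035156, 329.29998779296875]]
unit [ 239  138  181   98 7392] [array([498. ,   6.1]), array([126.3, 249.6]), np.float64(4.9)] z 0.0126
[[424.3999938964844, 125.0], [445.79998779296875, -123.69999694824219], [571.5999755859375, -112.9000015258789], [550.2000122070312, 135.8000030517578]]
tab [392 203  12  17 180] [array([555.8,  -6.6]), array([238.7,  18.8]), np.float64(44.2)] z 0.0485
[[463.70001220703125, -83.0999984741211], [476.79998779296875, -96.5999984741211], [647.9000244140625, 69.9000015258789], [634.7999877929688, 83.4000015258789]]
handle [  67  202   39   52 1034] [array([564.6, 200.8]), array([ 38.7, 270.9]), np.float64(39.0)] z 0.1349
[[464.3999938964844, 294.0], [634.7999877929688, 83.4000015258789], [664.7999877929688, 107.69999694824219], [494.5, 318.29998779296875]]
timer [ 501  161   56   42 1822] [array([ 552.4, -108.2]), array([412. ,  63.8]), np.float64(75.5)] z 0.015
[[470.1000061035156, -299.70001220703125], [531.9000244140625, -315.6000061035156], [634.7999877929688, 83.4000015258789], [573.0, 99.30000305175781]]
```

View pics/c1.png

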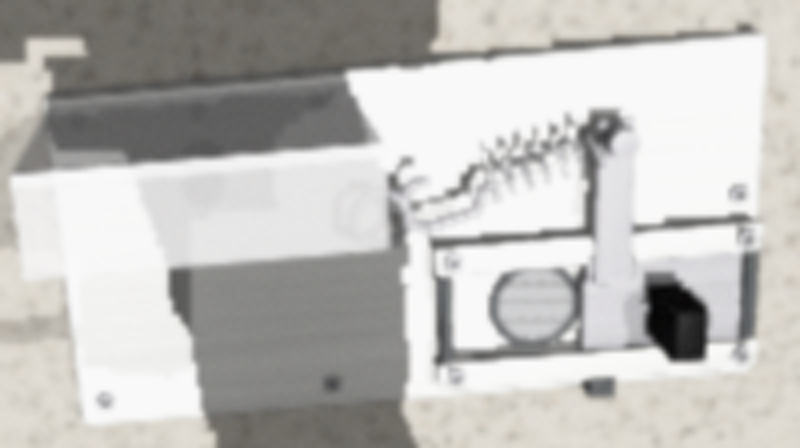

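The crop gives the tab top at about crop (678,320), the pin at (606,130), the hook and eye near (355,212) seen through the guard, and the port at (535,303). The plate rectangle fits 126 x 250 mm, so its pose is reliable.

```bash
cat >> h.py <<'E'
cy,sy=np.cos(np.radians(4.92)),np.sin(np.radians(4.92))
UO=np.array([.4950,.0058,0]); UR=np.array([[cy,-sy,0],[sy,cy,0],[0,0,1]])
def toU(X): return (np.asarray(X)-UO)@UR
def toW(X): return np.asarray(X)@UR.T+UO
E
python3 - <<'E'
from h import *
p,d,c=load("pics/wrist1.npz"); P=cloud(c,d); g=p.astype(int)
v,u=np.mgrid[0:420,0:560]
mm=lambda a:np.round(np.asarray(a)*1000,1)
U=toU(P)
m=(u>380)&(u<420)&(v>195)&(v<225)&(g.max(2)<60)&(P[...,2]>.045)&(P[...,2]<.053)
q=P[m]; print("tab top W",mm(np.percentile(q,[2,98],axis=0).mean(0)),"U min/max",mm(np.percentile(U[m],[2,98],axis=0)))
for n,cu,cv_,z in [("pin",606,130,.032),("eye",355,212,.032),("coil end",480,165,.032),("port",535,303,.014)]:
    print(n,mm(toU(plane(c,228+cu/4,130+cv_/4,z))))
# handle
R3=np.radians(-3.4); a=np.radians(27)
ex=np.array([np.cos(a)*np.cos(R3),np.cos(a)*np.sin(R3),np.sin(a)]); ey=np.array([-np.sin(R3),np.cos(R3),0]); ez=np.cross(ex,ey)
m=(u>60)&(u<115)&(v>190)&(v<258)&(g.max(2)<75)&(P[...,2]>.09)&(P[...,2]<.2)&(P[...,0]<.52)
q=P[m]; A=np.stack([q@ex,q@ey,q@ez],1); print(m.sum(),"handle ex,ey,ez pct",mm(np.percentile(A,[1,5,25,50,75,95,99],axis=0)))
print("rest centre in same frame",mm([np.array([.5006,.2917,0])@e for e in (ex,ey,ez)]),ex,ey,ez)
w=np.linalg.svd(q-q.mean(0))[2]; print(w)
print("blue machine",mm(np.array([P[100,8],P[130,10],P[70,5],P[160,20]])))
E
```

```text
tab top W [476.8 -83.3  48.6] U min/max [[-34.  -92.1  45.6]
 [-17.4 -82.3  51.7]]
pin [ 41.4 -64.7  32. ]
eye [20.2 20.1 32. ]
coil end [ 33.  -22.6  32. ]
port [-25.  -45.4  14. ]
1047 handle ex,ey,ez pct [[ 467.2  314.7 -128.9]
 [ 469.7  315.1 -126.1]
 [ 476.5  315.7 -112.3]
 [ 484.7  316.6  -95.4]
 [ 488.1  321.5  -79.8]
 [ 489.   325.9  -72. ]
 [ 489.6  327.2  -71.4]]
rest centre in same frame [ 429.8  320.9 -219. ] [ 0.8894382  -0.05284237  0.4539905 ] [0.05930637 0.99823983 0.        ] [-0.4531914   0.02692453  0.89100652]
[[-0.47261927  0.05035089  0.87982715]
 [ 0.8561205   0.26302456  0.44483229]
 [ 0.20901845 -0.96347437  0.16741691]]
blue machine [[620.7 416.3  33. ]
 [584.9 418.1  40.1]
 [655.5 414.9  27.2]
 [541.9 433.6  17. ]]
```

>>> step_arm --increments '[[[-1.15,-3.28,-1.5],[0,0,0.82]],[[-1.15,-3.28,-1.5],[0,0,0.82]],[[-1.15,-3.28,-1.5],[0,0,0.82]],[[-1.15,-3.28,-1.5],[0,0,0.82]],[[-1.15,-3.28,-1.5],[0,0,0.82]],[[-1.15,-3.28,-1.5],[0,0,0.82]],[[0,0,-4.5],[0,0,0]],[[0,0,-4.5],[0,0,0]],[[0,0,-4.0],[0,0,0]],[[0,0,-2.5],[0,0,0]]]' --fingers 0 --grip_force 10

```text
clock: 3.25
tool_pos: [0.4771, -0.1158, 0.0343]
eef_rot: [0.999, 0.043, -0.002, 0.0]
contact_force: [-0.2, 0.1, 0.6]
opening: 0.118
finger_force: 0.0
```

```bash
python3 snap.py 2 wrist scene; python3 - <<'E'
from h import *
from plant import r
s=r.get_state(); print(s["tool_pos"],(toU(s["tool_pos"])*1000).round(1),s["eef_rot"],s["opening"],s["contact_force"])
E
```

```text
3.25 [ 0.4771 -0.1158  0.0343] [ 9.991e-01  4.250e-02 -2.000e-03  1.000e-04]
[ 0.47630303 -0.11526693  0.03403191] [ -29. -119.   34.] [ 9.99076161e-01  4.28265580e-02 -3.56281712e-03 -1.32109412e-04] 0.02499511086297923 [ 0.15791544 -0.96381954  0.17973461]
```

View pics/wrist2.png

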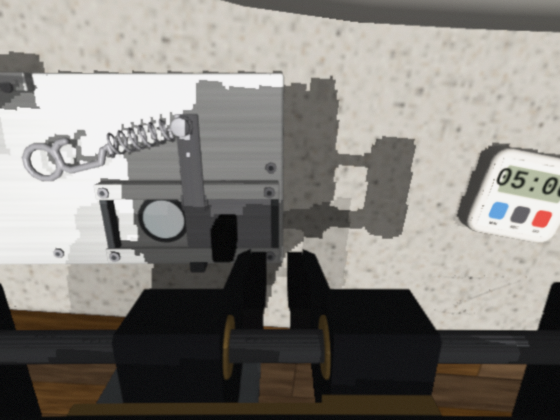

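The fingers sit at about (275,260), just right of the tab (222,238). The eye (43,160), hook and pin (183,125) are all clearly visible.

>>> step_arm --increments '[[[-0.01,0.448,0],[0,0,0]],[[-0.01,0.448,0],[0,0,0]],[[-0.01,0.448,0],[0,0,0]],[[-0.01,0.448,0],[0,0,0]],[[-0.01,0.448,0],[0,0,0]],[[-0.01,0.448,0],[0,0,0]],[[-0.01,0.448,0],[0,0,0]],[[-0.01,0.448,0],[0,0,0]],[[-0.01,0.448,0],[0,0,0]],[[-0.01,0.448,0],[0,0,0]]]'

```text
clock: 4.35
tool_pos: [0.4787, -0.0692, 0.0365]
eef_rot: [0.999, 0.043, -0.0, 0.0]
contact_force: [-0.3, -0.1, -0.9]
opening: 0.005
finger_force: 0.0
```

```bash
cat > meas.py <<'E'
import sys
from h import *
from snap import snap
from plant import r
s=r.get_state(); print(s["clock"],"U tcp",(toU(s["tool_pos"])*1000).round(1),s["contact_force"].round(2),s["opening"])
p,d,c=snap("wrist",sys.argv[1]); P=cloud(c,d); U=toU(P)
m=(p.max(2)<60)&(P[...,2]>.04)&(P[...,2]<.053)&(abs(U[...,0]+.025)<.02)&(abs(U[...,1]+.065)<.05)&(d>0)
k,l,st,_=cv2.connectedComponentsWithStats(m.astype(np.uint8))
for i in range(1,k):
    if st[i,4]>60: print("dark",st[i],(np.percentile(U[l==i],[2,98],axis=0)*1000).round(1).tolist())
E
python3 meas.py 3
```

```text
4.35 U tcp [-22.7 -73.4  36.5] [-0.29 -0.11 -0.92] 0.005376091519592932
dark [291 231  22  34 488] [[-31.0, -94.6, 40.7], [-17.1, -82.5, 50.8]]
```

View pics/wrist3.png

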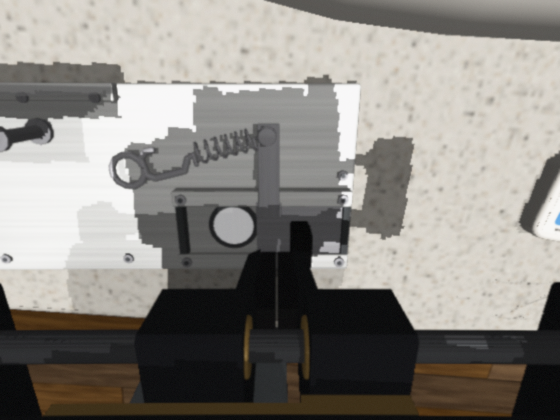

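The shutter has not moved: the port at (234,225) is still open and the tab is at (300,240), yet the fingertips now sit left of it at (279,240). I'll check the depth to see how they got past.

```bash
python3 - <<'E'
from h import *
from snap import snap
p,d,c=load("pics/wrist3.npz"); U=toU(cloud(c,d))*1000
for v in range(216,300,8):
    print(v,[(u,*U[v,u].round(0).astype(int)) for u in range(250,325,8)])
p,d,c=snap("side","3")
a=cv2.resize(p[190:280,240:340,::-1],None,fx=5,fy=5,interpolation=cv2.INTER_CUBIC)
p,d,c=load("pics/wrist3.npz"); b=cv2.resize(p[180:290,240:330,::-1],None,fx=3.3,fy=4.1)[:450]
cv2.imwrite("pics/c3.png",np.hstack([a,b[:450]]))
E
```

```text
216 [(250, np.int64(-18), np.int64(-56), np.int64(14)), (258, np.int64(-14), np.int64(-62), np.int64(24)), (266, np.int64(-13), np.int64(-67), np.int64(26)), (274, np.int64(-13), np.int64(-72), np.int64(26)), (282, np.int64(-16), np.int64(-78), np.int64(19)), (290, np.int64(-16), np.int64(-83), np.int64(19)), (298, np.int64(-15), np.int64(-88), np.int64(20)), (306, np.int64(-15), np.int64(-93), np.int64(20)), (314, np.int64(-15), np.int64(-99), np.int64(20)), (322, np.int64(-15), np.int64(-104), np.int64(20))]
224 [(250, np.int64(-23), np.int64(-56), np.int64(15)), (258, np.int64(-21), np.int64(-62), np.int64(19)), (266, np.int64(-21), np.int64(-67), np.int64(20)), (274, np.int64(-21), np.int64(-72), np.int64(20)), (282, np.int64(-21), np.int64(-78), np.int64(20)), (290, np.int64(-20), np.int64(-83), np.int64(23)), (298, np.int64(-17), np.int64(-88), np.int64(29)), (306, np.int64(-17), np.int64(-93), np.int64(29)), (314, np.int64(-21), np.int64(-99), np.int64(20)), (322, np.int64(-21), np.int64(-104), np.int64(21))]
232 [(250, np.int64(-29), np.int64(-56), np.int64(15)), (258, np.int
[... 3895 characters left out ...]
4(-83), np.int64(105)), (306, np.int64(-12), np.int64(-86), np.int64(108)), (314, np.int64(-12), np.int64(-89), np.int64(107)), (322, np.int64(-83), np.int64(-109), np.int64(1))]
296 [(250, np.int64(-11), np.int64(-64), np.int64(114)), (258, np.int64(-13), np.int64(-67), np.int64(112)), (266, np.int64(-13), np.int64(-70), np.int64(111)), (274, np.int64(-13), np.int64(-73), np.int64(110)), (282, np.int64(-13), np.int64(-76), np.int64(111)), (290, np.int64(-13), np.int64(-79), np.int64(111)), (298, np.int64(-11), np.int64(-82), np.int64(114)), (306, np.int64(12), np.int64(-82), np.int64(147)), (314, np.int64(11), np.int64(-84), np.int64(146)), (322, np.int64(12), np.int64(-86), np.int64(147))]
```

View pics/c3.png

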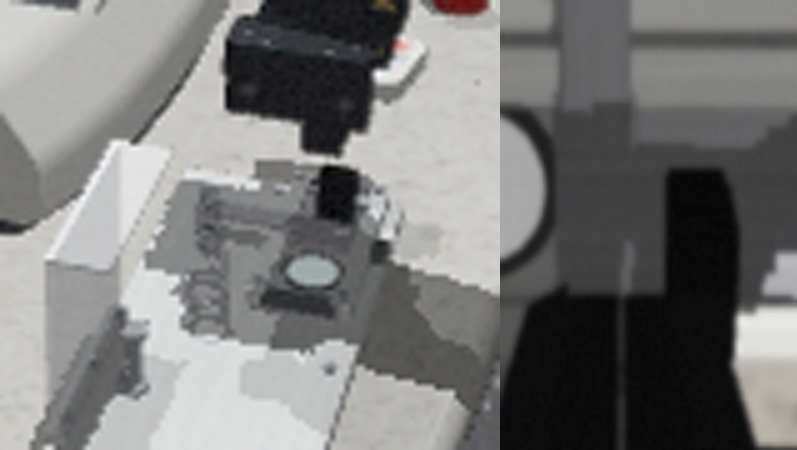

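Depth puts the fingertip ends at z ≈ 78 mm although the reported TCP z is 36 mm. The side crop agrees: the fingers, ending at about crop (325,153), hover above the tab at (337,190). I'll quantify this offset from the independent cameras.

```bash
python3 - <<'E'
from h import *
from plant import r
from scipy.spatial.transform import Rotation as R
p,d,c=load("pics/side3.npz"); P=cloud(c,d); U=toU(P)*1000
m=(p.max(2)<70)&(abs(U[...,0]+25)<30)&(abs(U[...,1]+73)<60)&(d>0)
for z in range(35,130,6):
    k=m&(abs(U[...,2]-z)<3); 
    if k.sum(): print("side z",z,k.sum(),np.percentile(U[k][:,:2],[5,95],axis=0).round(0).tolist())
p,d,c=load("pics/wrist1.npz"); T=np.array([.5489,.0836,.2812]); P=(cloud(c,d)-T)*1000
v,u=np.mgrid[0:420,0:560]
m=(v>240)&(v<330)&(u>100)&(u<450)&(P[...,2]>-20)&(P[...,2]<150)&(d>0)
print("wrist1 open: lowest finger rel TCP",np.percentile(P[m],[0,1,5,50],axis=0).round(0).tolist(), [ (uu,vv,P[vv,uu].round(0).tolist()) for uu,vv in((175,256),(175,262),(380,256),(378,264),(200,345))])
s=r.get_state(); print(s["q"].round(3),s["tool_pos"])
E
```

```text
side z 35 11 [[-38.0, -87.0], [-23.0, -80.0]]
side z 41 16 [[-38.0, -87.0], [-21.0, -79.0]]
side z 47 23 [[-38.0, -92.0], [-20.0, -79.0]]
side z 53 4 [[-32.0, -85.0], [-21.0, -80.0]]
side z 77 6 [[-32.0, -74.0], [-19.0, -57.0]]
side z 83 12 [[-31.0, -60.0], [-16.0, -56.0]]
side z 89 15 [[-33.0, -60.0], [-17.0, -56.0]]
side z 95 8 [[-32.0, -58.0], [-16.0, -54.0]]
wrist1 open: lowest finger rel TCP [[-9.0, -62.0, 36.0], [-7.0, -60.0, 39.0], [-4.0, -57.0, 43.0], [10.0, 10.0, 72.0]] [(175, 256, [10.0, 48.0, 43.0]), (175, 262, [10.0, 47.0, 48.0]), (380, 256, [9.0, -51.0, 41.0]), (378, 264, [10.0, -47.0, 50.0]), (200, 345, [26.0, 19.0, 118.0])]
[ 0.087  0.806 -0.064  2.115  0.207  0.227 -1.642] [ 0.47870336 -0.06872339  0.03648618]
```

All views agree: the real fingertips end about 37–40 mm short of the reported TCP along the tool axis. I'll allow for that, go back and lower further.

>>> step_arm --increments '[[[0.1,-2.3,0],[0,0,0]],[[0.1,-2.4,0],[0,0,0]],[[0,0,0],[0,0,0]],[[0,0,-1.9],[0,0,0]],[[0,0,-1.9],[0,0,0]],[[0,0,0],[0,0,0]],[[-0.05,0.6,0],[0,0,0]],[[-0.05,0.6,0],[0,0,0]],[[-0.05,0.6,0],[0,0,0]],[[-0.05,0.6,0],[0,0,0]]]'

```text
clock: 5.45
tool_pos: [0.479, -0.0923, -0.0009]
eef_rot: [0.999, 0.043, 0.0, 0.0]
contact_force: [-0.1, -1.4, 1.2]
opening: 0.005
finger_force: 0.8
```

```bash
python3 meas.py 4
```

```text
5.45 U tcp [-24.4 -96.3  -0.9] [-0.09 -1.44  1.2 ] 0.004804898000280064
dark [ 220  252   90   47 1463] [[-27.3, -109.8, 40.5], [-12.8, -70.9, 52.6]]
```

>>> step_arm --increments '[[[-0.04,0.45,0],[0,0,0]],[[-0.04,0.45,0],[0,0,0]],[[-0.04,0.45,0],[0,0,0]],[[-0.04,0.45,0],[0,0,0]],[[-0.04,0.45,0],[0,0,0]],[[-0.04,0.45,0],[0,0,0]],[[-0.01,0.15,0],[0,0,0]],[[-0.01,0.15,0],[0,0,0]],[[-0.01,0.15,0],[0,0,0]],[[0,0,0],[0,0,0]]]'

```text
clock: 6.5
tool_pos: [0.4757, -0.0611, -0.0016]
eef_rot: [0.999, 0.043, -0.0, 0.0]
contact_force: [-0.0, -0.2, 1.1]
opening: 0.007
finger_force: 0.0
```

```bash
cat > pin.py <<'E'
import sys
from h import *
from snap import snap
from plant import r
s=r.get_state(); print(s["clock"],"U tcp",(toU(s["tool_pos"])*1000).round(1),s["contact_force"].round(2))
p,d,c=snap("wrist",sys.argv[1]); U=toU(cloud(c,d))*1000
# arm strip: high points z 20..40 around x 10..30 (arm between rail and pin)
m=(abs(U[...,0]-15)<8)&(U[...,2]>18)&(U[...,2]<45)&(U[...,1]<10)&(U[...,1]>-110)&(d>0)
q=U[m]; print("arm y",np.percentile(q[:,1],[1,10,50,90,99]).round(1),"z",np.median(q[:,2]))
m=(U[...,2]>27)&(U[...,2]<37)&(U[...,0]>-20)&(U[...,0]<55)&(U[...,1]>-100)&(U[...,1]<90)&(d>0)
q=U[m]
for y in range(-80,90,8):
    k=abs(q[:,1]-y)<4
    if k.sum()>2: print("y",y,k.sum(),"x",np.percentile(q[k,0],[5,50,95]).round(1))
E
python3 pin.py 5
```

```text
6.5 U tcp [-25.  -65.   -1.6] [-0.05 -0.23  1.06]
arm y [-31.7 -30.8 -25.6 -20.3 -18.9] z 26.885290472963895
y -72 14 x [-15.7 -15.5 -13.9]
y -64 10 x [-15.6 -15.4 -15.2]
y -56 9 x [-15.7 -15.2 -13.9]
y -48 128 x [-18.6 -17.6 -17. ]
y -40 98 x [-18.  -17.5 -16.9]
y -32 467 x [-9.7 21.5 42.1]
y -24 707 x [-11.   12.4  43. ]
y -16 263 x [-1.4 31.8 41.6]
y -8 134 x [27.8 32.7 40.2]
y 0 121 x [26.2 32.7 38.8]
y 8 231 x [23.7 30.2 37. ]
y 16 201 x [21.9 26.5 34.1]
y 24 255 x [16.2 20.3 26.3]
y 32 148 x [14.  16.3 18.3]
y 40 256 x [12.9 15.9 31.4]
y 48 555 x [10.3 20.9 28.7]
y 56 323 x [ 8.  25.3 29.1]
y 64 180 x [ 9.6 13.2 25.2]
```

The arm centre is at y = -25.3 mm, so the shutter is at 0.044 and the contact force has dropped to zero: it clicked in. Next I'll work out the eye position and the moves to the puller.

```bash
cat >> h.py <<'E'
from scipy.spatial.transform import Rotation as Rot
def rowsto(pos,quat,tp,TR,n):
    rv=(Rot.from_matrix(TR)*Rot.from_quat(quat).inv()).as_rotvec(degrees=True)
    print("total cm",((tp-pos)*100).round(2),"turn",rv.round(2),"per row",((tp-pos)*100/n).round(3),(rv/n).round(3))
def pulframe(yawdeg):
    t=Rot.from_euler("z",yawdeg,degrees=True).as_matrix()@Rot.from_euler("y",-27,degrees=True).as_matrix()
    return t   # columns ex,ey,ez of puller
def toolR(yawdeg): 
    e=pulframe(yawdeg); return np.stack([e[:,0],-e[:,1],-e[:,2]],1)
E
python3 - <<'E'
from h import *
from plant import r
p,d,c=load("pics/wrist5.npz"); U=toU(cloud(c,d))*1000
m=(U[...,2]>29)&(U[...,2]<36.5)&(U[...,1]>40)&(U[...,1]<75)&(U[...,0]<34)&(d>0)
q=U[m][:,:2]; best=[]
for th in np.arange(.1,.55,.005):
    ce=np.array([38-83.5*np.sin(th),-25+83.5*np.cos(th)]); rr=np.hypot(*(q-ce).T); best.append(((abs(rr-9.5)<2.5).sum(),round(th,3),ce.round(1)))
print(len(q)); print(*sorted(best,key=lambda b:-b[0])[:6],sep="\n")
s=r.get_state(); TR=toolR(-3.4); print(TR.round(3))
G=np.array([.4879,.2925,.1294]); tz=TR[:,2]; T=G+.056*tz; pre=T-.09*tz
print("T",T,"pre",pre)
pos=s["tool_pos"]+[0.0005,-.006,.25]; rowsto(pos,s["eef_rot"],pre+[0,0,.03],TR,9)
E
```

```text
1225
(np.int64(948), np.float64(0.24), array([18.2, 56.1]))
(np.int64(941), np.float64(0.235), array([18.6, 56.2]))
(np.int64(925), np.float64(0.245), array([17.7, 56. ]))
(np.int64(924), np.float64(0.23), array([19. , 56.3]))
(np.int64(894), np.float64(0.25), array([17.3, 55.9]))
(np.int64(884), np.float64(0.225), array([19.4, 56.4]))
[[ 0.889 -0.059  0.453]
 [-0.053 -0.998 -0.027]
 [ 0.454 -0.    -0.891]]
T [0.51327872 0.29099223 0.07950363] pre [0.47249149 0.29341543 0.15969422]
total cm [-0.38 36.05 -5.88] turn [  0.37 -27.04  -8.21] per row [-0.042  4.006 -0.653] [ 0.041 -3.005 -0.913]
```

>>> step_arm --increments '[[[0.05,-0.6,0],[0,0,0]],[[0,0,3],[0,0,0]],[[0,0,4.5],[0,0,0]],[[0,0,4.5],[0,0,0]],[[0,0,4.5],[0,0,0]],[[0,0,4.5],[0,0,0]],[[0,0,4],[0,0,0]],[[0,3,0],[0,0,0]],[[0,3,0],[0,0,0]],[[0,3,0],[0,0,0]]]'

```text
clock: 7.55
tool_pos: [0.4764, 0.0229, 0.249]
eef_rot: [0.999, 0.042, 0.0, 0.0]
contact_force: [0.0, 0.5, -0.3]
opening: 0.005
finger_force: 0.0
```

>>> step_arm --increments '[[[-0.05,3.38,-0.74],[0.046,-3.38,-1.03]],[[-0.05,3.38,-0.74],[0.046,-3.38,-1.03]],[[-0.05,3.38,-0.74],[0.046,-3.38,-1.03]],[[-0.05,3.38,-0.74],[0.046,-3.38,-1.03]],[[-0.05,3.38,-0.74],[0.046,-3.38,-1.03]],[[-0.05,3.38,-0.74],[0.046,-3.38,-1.03]],[[-0.05,3.38,-0.74],[0.046,-3.38,-1.03]],[[-0.05,3.38,-0.74],[0.046,-3.38,-1.03]],[[0,0,0],[0,0,0]],[[0,0,0],[0,0,0]]]' --fingers 0.8 --grip_force 20

```text
clock: 8.55
tool_pos: [0.4713, 0.2861, 0.1894]
eef_rot: [0.974, -0.025, 0.225, 0.008]
contact_force: [-0.1, -1.1, 0.6]
opening: 0.799
finger_force: 0.0
```

```bash
python3 - <<'E'
from h import *
from snap import snap
from plant import r
s=r.get_state(); print(s["clock"],s["tool_pos"].round(4),s["q"].round(2),s["opening"])
T=Rot.from_quat(s["eef_rot"]).as_matrix(); print("tool z",T[:,2].round(4),"x",T[:,0].round(4))
snap("scene","6"); p,d,c=snap("wrist","6"); P=cloud(c,d)
yaw=-3.4; E=pulframe(yaw); A=P@E*1000
g=p.max(2); m=(g<75)&(P[...,2]>.08)&(P[...,2]<.2)&(P[...,0]>.4)&(P[...,0]<.56)&(abs(P[...,1]-.2925)<.03)&(d>0)
k,l,st,_=cv2.connectedComponentsWithStats(m.astype(np.uint8)); i=1+st[1:,4].argmax(); q=A[l==i]
print(st[i],"handle pct",np.percentile(q,[1,5,25,50,75,95,99],axis=0).round(1))
# tip ends of fingers relative to reported TCP in tool frame
L=(P-s["tool_pos"])@T*1000; m=(g<80)&(d>0)&(abs(L[...,0])<14)&(abs(L[...,1])<70)&(abs(L[...,1])>20)&(L[...,2]>-100)&(L[...,2]<0)
k,l,st,_=cv2.connectedComponentsWithStats(m.astype(np.uint8))
for i in range(1,k):
    if st[i,4]>150: print("finger",st[i],np.percentile(L[l==i],[1,50,99],axis=0).round(1).tolist())
E
```

```text
8.55 [0.4713 0.2861 0.1894] [-1.22  0.61  0.57  2.21  0.23  0.1  -2.63] 0.7993609674233311
tool z [ 0.4376 -0.0269 -0.8988] x [ 0.8977 -0.045   0.4384]
[251 203  20  46 789] handle pct [[ 465.4  315.5 -106.9]
 [ 467.7  316.2 -101.9]
 [ 474.3  319.1  -78.3]
 [ 482.5  322.4  -72.7]
 [ 488.   325.6  -72. ]
 [ 488.6  328.4  -71.1]
 [ 488.9  329.2  -70.5]]
finger [ 126  250   82   79 4115] [[-5.0, -48.7, -92.9], [11.5, -38.9, -70.9], [13.7, -32.5, -38.2]]
finger [ 346  250   81   79 4107] [[-5.7, 37.5, -93.0], [11.1, 43.7, -70.8], [13.3, 53.5, -38.5]]
finger [143 364  18  31 272] [[-9.1, -41.0, -99.9], [-4.6, -40.4, -96.7], [2.8, -40.0, -88.7]]
finger [392 364  18  31 267] [[-9.8, 44.2, -99.9], [-5.1, 44.8, -96.7], [1.9, 45.4, -89.4]]
```

View pics/wrist6.png

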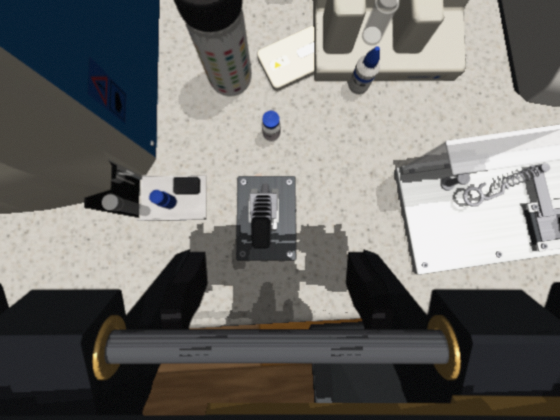

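The view shows the handle end at (261,218), centred between the open fingers (about 200 and 352), and the guard and unit at the right, undisturbed. Joint 7 is at -2.63, almost at its limit, so I'll use the half-turned grasp and flip the tool while shifted clear of the blue machine.

>>> step_arm --increments '[[[0,-1,0.3],[-3.72,0.23,7.64]],[[0,-1,0.3],[-3.72,0.23,7.64]],[[0,-1,0.3],[-3.72,0.23,7.64]],[[0,-1,0.3],[-3.72,0.23,7.64]],[[0,-1,0.3],[-3.72,0.23,7.64]],[[0,-1,0.3],[-3.72,0.23,7.64]],[[0,-1,0.3],[-3.72,0.23,7.64]],[[0,-1,0.3],[-3.72,0.23,7.64]],[[0,0,0],[-3.72,0.23,7.64]],[[0,0,0],[-3.72,0.23,7.64]]]'

```text
clock: 9.65
tool_pos: [0.4739, 0.2012, 0.2152]
eef_rot: [0.737, 0.637, 0.161, 0.158]
contact_force: [0.1, -0.4, -0.0]
opening: 0.799
finger_force: 0.0
```

>>> step_arm --increments '[[[0,0,0],[-3.72,0.23,7.64]],[[0,0,0],[-3.72,0.23,7.64]],[[0,0,0],[-3.72,0.23,7.64]],[[0,0,0],[-3.72,0.23,7.64]],[[0,0,0],[-3.72,0.23,7.64]],[[0,0,0],[-3.72,0.23,7.64]],[[0,0,0],[-3.72,0.23,7.64]],[[0,0,0],[-3.72,0.23,7.64]],[[0,0,0],[-3.72,0.23,7.64]],[[0,0,0],[-3.72,0.23,7.64]]]'

```text
clock: 10.65
tool_pos: [0.4741, 0.2015, 0.2153]
eef_rot: [0.112, 0.968, 0.011, 0.225]
contact_force: [0.5, -0.6, -0.2]
opening: 0.797
finger_force: 0.0
```

```bash
cat >> h.py <<'E'
E_=.038
def toolF(yawdeg):  # flipped: camera on robot side
    e=pulframe(yawdeg); return np.stack([-e[:,0],e[:,1],-e[:,2]],1)
GR=np.array([.4768,.3220,-.098])@pulframe(-3.4).T
E
python3 - <<'E'
from h import *
from plant import r
s=r.get_state(); print(s["clock"],s["tool_pos"].round(4),s["q"].round(2)); T=Rot.from_quat(s["eef_rot"]).as_matrix(); print(T.round(3))
TR=toolF(-3.4); tz=TR[:,2]; t=GR+(.019+E_)*tz; print("G",GR,"T",t)
rowsto(s["tool_pos"],s["eef_rot"],t-.1*tz,TR,6)
p,d,c=load("pics/side0.npz"); P=cloud(c,d)[d>0]; k=(P[:,2]>.15)&(P[:,2]<.42)&(P[:,1]>.33)&(P[:,0]>.3); q=P[k]
print("machine min x,y",np.percentile(q,[0.5,5],axis=0))
E
```

```text
10.65 [0.4741 0.2015 0.2153] [-0.79  0.44  0.12  2.3   1.31  0.27 -0.61]
[[-0.874  0.212  0.438]
 [ 0.222  0.975 -0.029]
 [-0.433  0.072 -0.899]]
G [0.48759354 0.29359938 0.12914403] T [0.51342545 0.29206468 0.07835666]
total cm [-0.6   9.32 -4.78] turn [-4.27 -0.71  8.85] per row [-0.099  1.554 -0.797] [-0.711 -0.118  1.475]
machine min x,y [[0.50440125 0.42008291 0.15632921]
 [0.51034168 0.43502346 0.18660359]]
```

>>> step_arm --increments '[[[-0.1,1.554,-0.8],[-0.711,-0.118,1.475]],[[-0.1,1.554,-0.8],[-0.711,-0.118,1.475]],[[-0.1,1.554,-0.8],[-0.711,-0.118,1.475]],[[-0.1,1.554,-0.8],[-0.711,-0.118,1.475]],[[-0.1,1.554,-0.8],[-0.711,-0.118,1.475]],[[-0.1,1.554,-0.8],[-0.711,-0.118,1.475]],[[0,0,0],[0,0,0]],[[0.45,-0.03,-0.89],[0,0,0]],[[0.45,-0.03,-0.89],[0,0,0]],[[0,0,0],[0,0,0]]]' --fingers 0.6

```text
clock: 11.65
tool_pos: [0.4759, 0.2963, 0.1477]
eef_rot: [0.029, 0.972, -0.007, 0.232]
contact_force: [-0.0, 0.3, 0.6]
opening: 0.598
finger_force: 0.0
```

```bash
python3 - <<'E'
from h import *
from snap import snap
from plant import r
s=r.get_state(); print(s["clock"],s["tool_pos"].round(4),s["q"].round(2),s["opening"])
T=Rot.from_quat(s["eef_rot"]).as_matrix(); print(T.round(4))
TR=toolF(-3.4); tz=TR[:,2]; t=GR+(.019+E_)*tz
rowsto(s["tool_pos"],s["eef_rot"],t,TR,5)
p,d,c=snap("wrist","7"); P=cloud(c,d); L=(P-s["tool_pos"])@T*1000
m=(p.max(2)<75)&(d>0)&(abs(L[...,1])<16)&(abs(L[...,0])<35)&(L[...,2]>0)&(L[...,2]<120)
k,l,st,_=cv2.connectedComponentsWithStats(m.astype(np.uint8))
for i in range(1,k):
    if st[i,4]>100: print("dark in tool frame",st[i],np.percentile(L[l==i],[1,50,99],axis=0).round(1).tolist())
E
```

```text
11.65 [0.4759 0.2963 0.1477] [-0.94  0.64  0.1   2.21  1.56  0.31 -0.88] 0.5982741198353213
[[-8.903e-01  5.970e-02  4.515e-01]
 [ 5.290e-02  9.982e-01 -2.770e-02]
 [-4.523e-01 -8.000e-04 -8.919e-01]]
total cm [ 3.75 -0.43 -6.94] turn [ 0.04 -0.11  0.02] per row [ 0.751 -0.085 -1.387] [ 0.007 -0.022  0.004]
dark in tool frame [264 196  21  28 457] [[8.4, -7.6, 0.4], [10.0, -1.3, 21.4], [10.7, 5.0, 48.9]]
```

>>> step_arm --increments '[[[0.8,-0.1,-1.5],[0,0,0]],[[0.8,-0.09,-1.5],[0,0,0]],[[0.8,-0.09,-1.5],[0,0,0]],[[0.7,-0.08,-1.3],[0,0,0]],[[0.45,-0.07,-0.8],[0,-0.11,0]],[[0.2,0,-0.34],[0,0,0]],[[0,0,0],[0,0,0]],[[0,0,0],[0,0,0]],[[0,0,0],[0,0,0]],[[0,0,0],[0,0,0]]]'

```text
clock: 12.7
tool_pos: [0.5131, 0.2935, 0.0794]
eef_rot: [0.029, 0.972, -0.006, 0.234]
contact_force: [-0.5, -0.7, -0.6]
opening: 0.596
finger_force: 0.0
```

>>> step_arm --increments '[[[0,0,0],[0,0,0]],[[0,0,0],[0,0,0]],[[0,0,0],[0,0,0]],[[0,0,0],[0,0,0]],[[0,0,0],[0,0,0]],[[0,0,0],[0,0,0]],[[0,0,0],[0,0,0]],[[0,0,0],[0,0,0]],[[0,0,0],[0,0,0]],[[0,0,0],[0,0,0]]]' --fingers 0 --grip_force 50

```text
clock: 13.7
tool_pos: [0.5131, 0.2932, 0.0789]
eef_rot: [0.029, 0.972, -0.006, 0.233]
contact_force: [0.7, 0.7, -0.6]
opening: 0.151
finger_force: 50.0
```

```bash
python3 - <<'E'
from h import *
from plant import r
s=r.get_state(); print(s["clock"],s["tool_pos"].round(4),s["eef_rot"].round(4).tolist(),s["q"].round(2),s["opening"],s["finger_force"],s["contact_force"].round(1))
TR=toolF(-3.4); tz=TR[:,2]; t=GR+(.019+E_)*tz
rowsto(s["tool_pos"],s["eef_rot"],t,TR,1)
E
```

```text
13.7 [0.5131 0.2932 0.0789] [0.0287, 0.9719, -0.0062, 0.2334] [-0.79  0.79 -0.04  2.18  1.93  0.41 -1.19] 0.1507762825488167 49.99997813254595 [ 0.7  0.7 -0.6]
total cm [ 0.03 -0.11 -0.05] turn [-0.08  0.01 -0.04] per row [ 0.035 -0.112 -0.053] [-0.078  0.007 -0.042]
```

Gripped: opening 13 mm, 50 N. Next is out of the cradle along the puller's +x, then up.

>>> step_arm --increments '[[[0.45,-0.03,0.23],[0,0,0]],[[0.89,-0.05,0.45],[0,0,0]],[[0.89,-0.05,0.45],[0,0,0]],[[0.89,-0.05,0.45],[0,0,0]],[[0.45,-0.03,0.6],[0,0,0]],[[0,0,2],[0,0,0]],[[0,0,3],[0,0,0]],[[0,0,4],[0,0,0]],[[0,0,3],[0,0,0]],[[0,0,0],[0,0,0]]]'

```text
clock: 14.7
tool_pos: [0.5546, 0.2916, 0.1947]
eef_rot: [0.031, 0.97, -0.005, 0.241]
contact_force: [0.0, -0.3, 0.0]
opening: 0.156
finger_force: 50.0
```

```bash
cat >> h.py <<'E'
def tcp_for_tip(tip,yaw):  # tip end at lean 27
    tz=toolF(yaw)[:,2]; return np.asarray(tip)-.036*tz+[0,0,.026]
E
python3 - <<'E'
from h import *
from snap import snap
from plant import r
s=r.get_state(); print(s["clock"],s["tool_pos"].round(4),s["q"].round(2),s["opening"],s["contact_force"].round(1))
T=Rot.from_quat(s["eef_rot"]).as_matrix()
p,d,c=snap("wrist","8"); snap("side","8")
tip=s["tool_pos"]+.036*T[:,2]-[0,0,.026]; print("pred tip",tip,"pix",proj(c,tip),"bend pix",proj(c,s["tool_pos"]+.036*T[:,2]),"TCP pix",proj(c,s["tool_pos"]))
L=(cloud(c,d)-s["tool_pos"])@T*1000
m=(abs(L[...,1])<15)&(L[...,2]>-40)&(L[...,2]<80)&(abs(L[...,0])<40)&(d>0)
for z in range(-35,75,6):
    k=m&(abs(L[...,2]-z)<3)
    if k.sum()>3: print("tool z",z,k.sum(),"x",np.percentile(L[k][:,0],[5,50,95]).round(1),"y",np.percentile(L[k][:,1],[3,97]).round(1))
e=toW([.0182,.0561,.14]); TR=toolF(4.92); t=tcp_for_tip(e,4.92); print("target",t); rowsto(s["tool_pos"],s["eef_rot"],t,TR,9)
E
```

```text
14.7 [0.5546 0.2916 0.1947] [-0.81  0.59  0.08  2.03  1.07  0.34 -0.23] 0.1555336268192452 [ 0.  -0.3  0. ]
pred tip [0.57140327 0.29068495 0.13684162] pix [276.73075485 188.54262168] bend pix [276.93015104 214.03099893] TCP pix [276.99517334 235.14819785]
tool z -35 189 x [ 7.9 12.  12.6] y [-11.9  13. ]
tool z -29 127 x [11.1 12.1 12.5] y [-6.2  5.7]
tool z -23 482 x [ 1.6  9.6 12.3] y [-11.9  11.2]
tool z -17 26 x [11.6 12.  12.2] y [-9.9 11. ]
tool z 1 25 x [3.1 3.9 4.4] y [-2.6  2.6]
tool z 7 47 x [1.9 3.5 4.3] y [-3.8  3.2]
tool z 13 38 x [2.1 3.7 4.4] y [-3.9  3.2]
tool z 19 41 x [2.  3.7 4.5] y [-4.   3.3]
tool z 25 34 x [1.3 3.5 4.2] y [-4.1  3.4]
tool z 31 37 x [1.1 3.6 4.2] y [-4.1  3.5]
tool z 37 25 x [1.1 3.6 4.6] y [-4.2  3.1]
tool z 43 42 x [3.  5.4 7.2] y [-2.1  1.5]
tool z 49 39 x [ 6.3  8.3 10.3] y [-2.2  1.6]
tool z 55 38 x [ 9.8 11.6 13.2] y [-2.2  1.6]
tool z 61 13 x [12.6 13.7 14.2] y [-2.2  1.6]
target [0.4920381  0.0618525  0.19807623]
total cm [ -6.26 -22.97   0.34] turn [-0.31  0.87  8.46] per row [-0.695 -2.552  0.038] [-0.034  0.096  0.941]
```

View pics/wrist8.png

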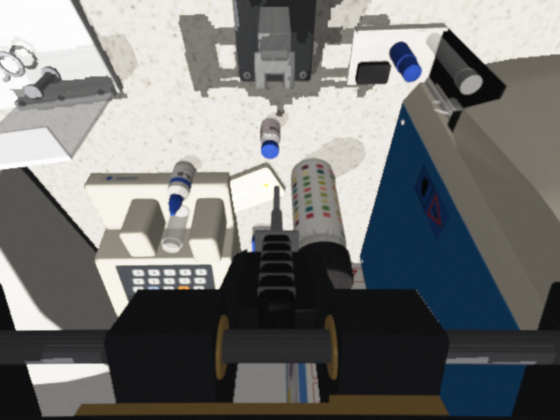

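The tip is visible at (277,188), exactly where predicted, so my puller geometry in the tool frame is right. I've used up the picture views and continue by measurement.

>>> step_arm --increments '[[[-0.7,-2.55,0.04],[-0.034,0.096,0.94]],[[-0.7,-2.55,0.04],[-0.034,0.096,0.94]],[[-0.7,-2.55,0.04],[-0.034,0.096,0.94]],[[-0.7,-2.55,0.04],[-0.034,0.096,0.94]],[[-0.7,-2.55,0.04],[-0.034,0.096,0.94]],[[-0.7,-2.55,0.04],[-0.034,0.096,0.94]],[[-0.7,-2.55,0.04],[-0.034,0.096,0.94]],[[-0.7,-2.55,0.04],[-0.034,0.096,0.94]],[[-0.66,-2.55,0.04],[-0.034,0.096,0.94]],[[0,0,0],[0,0,0]]]'

```text
clock: 15.8
tool_pos: [0.4941, 0.0709, 0.1928]
eef_rot: [-0.034, 0.972, 0.004, 0.231]
contact_force: [1.2, 1.0, -1.0]
opening: 0.151
finger_force: 50.0
```

```bash
cat > eye.py <<'E'
import sys
from h import *
from snap import snap
from plant import r
def state():
    s=r.get_state(); T=Rot.from_quat(s["eef_rot"]).as_matrix()
    td=T@np.array([np.sin(np.radians(27)),0,np.cos(np.radians(27))])
    tip=s["tool_pos"]+.036*T[:,2]+.026*td
    print("t",s["clock"],"tcp",s["tool_pos"].round(4),"tipU",(toU(tip)*1000).round(1),"tool z(U)",(T[:,2]@UR).round(3),"F",s["contact_force"].round(2),"M",s["moment"].round(2),"q",s["q"].round(2),"open",round(s["opening"],3))
    return s,T,tip
def look(tag):
    s,T,tip=state()
    p,d,c=snap("wrist",tag); U=toU(cloud(c,d))*1000
    return s,T,tip,p,d,c,U
def fiteye(U,d,tipU,r0=9.5,exclude=8):
    m=(U[...,2]>28.5)&(U[...,2]<36)&(U[...,1]>20)&(U[...,1]<115)&(U[...,0]<52)&(U[...,0]>-10)&(d>0)
    q=U[m][:,:2]; H=[]
    for x in np.arange(0,45,.7):
        for y in np.arange(40,100,.7):
            rr=np.hypot(q[:,0]-x,q[:,1]-y); H.append(((abs(rr-r0)<2).sum()-(rr<7).sum(),x,y))
    H.sort(reverse=True); return len(q),np.round(H[:1],1),np.mean(H[:8],axis=0).round(1)
if __name__=="__main__":
    s,T,tip,p,d,c,U=look(sys.argv[1]); print(fiteye(U,d,None))
    q=U[(U[...,2]>42)&(U[...,2]<51)&(U[...,0]>25)&(U[...,0]<52)&(U[...,1]>55)&(U[...,1]<85)&(d>0)]
    print("post head",len(q),np.percentile(q,[2,50,98],axis=0).round(1).tolist() if len(q) else "")
E
python3 eye.py 9; python3 - <<'E'
from h import *
from plant import r
s=r.get_state(); t=tcp_for_tip(toW([.0182,.0561,.050]),4.92); rowsto(s["tool_pos"],s["eef_rot"],t,toolF(4.92),5)
E
```

```text
t 15.8 tcp [0.4941 0.0709 0.1928] tipU [ 20.8  64.1 134.6] tool z(U) [ 0.45  -0.016 -0.893] F [ 1.2   1.02 -1.02] M [ 0.01  0.37 -0.05] q [-0.19  0.46 -0.19  2.43  2.3   0.29 -0.98] open 0.151
(440, array([[226. ,  17.5,  56.1]]), array([213. ,  17.5,  56.5]))
post head 147 [[31.5, 65.1, 45.6], [36.6, 71.0, 48.2], [43.5, 77.9, 49.5]]
total cm [-0.32 -1.18 -8.51] turn [ 0.43 -0.12  0.85] per row [-0.063 -0.236 -1.702] [ 0.086 -0.024  0.17 ]
```

>>> step_arm --increments '[[[0,0,-1.7],[0.086,-0.024,0.17]],[[0,0,-1.7],[0.086,-0.024,0.17]],[[0,0,-1.7],[0.086,-0.024,0.17]],[[0,0,-1.7],[0.086,-0.024,0.17]],[[0,0,-1.7],[0.086,-0.024,0.17]],[[0,0,0],[0,0,0]],[[0,0,0],[0,0,0]],[[0,0,0],[0,0,0]],[[0,0,0],[0,0,0]],[[0,0,0],[0,0,0]]]'

```text
clock: 16.85
tool_pos: [0.4971, 0.0768, 0.1105]
eef_rot: [-0.044, 0.971, 0.011, 0.236]
contact_force: [-0.4, 0.4, 0.3]
opening: 0.156
finger_force: 50.0
```

```bash
python3 - <<'E'
from eye import *
s,T,tip,p,d,c,U=look("10"); print(fiteye(U,d,None))
L=(cloud(c,d)-s["tool_pos"])@T*1000
m=(abs(L[...,1])<6)&(L[...,2]>52)&(L[...,2]<66)&(abs(L[...,0]-12)<6)&(d>0); print("tip seen",m.sum(),np.percentile(L[m],[3,50,97],axis=0).round(1).tolist(),"U",np.percentile(U[m],[3,50,97],axis=0).round(1).tolist())
rowsto(s["tool_pos"],s["eef_rot"],tcp_for_tip(toW([.0178,.0562,.050]),4.92),toolF(4.92),3)
E
```

```text
t 16.85 tcp [0.4971 0.0768 0.1105] tipU [24.9 70.7 52.5] tool z(U) [ 0.459  0.003 -0.888] F [-0.37  0.45  0.3 ] M [0.03 0.37 0.01] q [-0.07  0.71 -0.41  2.51  2.49  0.64 -1.16] open 0.156
(627, array([[325. ,  17.5,  56.8]]), array([301.1,  17.4,  56.7]))
tip seen 46 [[10.1, -2.4, 52.6], [12.3, -0.8, 56.5], [14.2, 1.5, 59.8]] U [[22.2, 68.3, 51.0], [23.3, 69.9, 54.7], [24.3, 72.2, 58.9]]
total cm [-0.55 -1.49 -0.24] turn [-0.08  0.34 -0.29] per row [-0.184 -0.496 -0.079] [-0.027  0.113 -0.097]
```

>>> step_arm --increments '[[[-0.11,-0.3,0],[-0.02,0.07,-0.06]],[[-0.11,-0.3,0],[-0.02,0.07,-0.06]],[[-0.11,-0.3,0],[-0.02,0.07,-0.06]],[[-0.11,-0.3,0],[-0.02,0.07,-0.06]],[[-0.11,-0.29,0],[-0.02,0.07,-0.06]],[[0,0,0],[0,0,0]],[[0,0,0],[0,0,0]],[[0,0,0],[0,0,0]],[[0,0,0],[0,0,0]],[[0,0,0],[0,0,0]]]'

```text
clock: 17.9
tool_pos: [0.4913, 0.0619, 0.1097]
eef_rot: [-0.042, 0.972, 0.01, 0.232]
contact_force: [0.6, -0.4, -1.4]
opening: 0.154
finger_force: 50.0
```

```bash
cat > chk.py <<'E'
import sys
from eye import *
s,T,tip,p,d,c,U=look(sys.argv[1]); print(fiteye(U,d,None))
L=(cloud(c,d)-s["tool_pos"])@T*1000
m=(abs(L[...,1])<6)&(L[...,2]>52)&(L[...,2]<66)&(abs(L[...,0]-12)<6)&(d>0); print("tip seen",m.sum(),"U",np.percentile(U[m],[3,50,97],axis=0).round(1).tolist() if m.sum() else "")
g=[float(a)/1000 for a in sys.argv[2:5]]; n=int(sys.argv[5])
rowsto(s["tool_pos"],s["eef_rot"],tcp_for_tip(toW(g),4.92),toolF(4.92),n)
E
python3 chk.py 11 17.5 56.6 22 6
```

```text
t 17.9 tcp [0.4913 0.0619 0.1097] tipU [17.4 56.2 51.6] tool z(U) [ 0.453 -0.    -0.892] F [ 0.62 -0.36 -1.35] M [0.01 0.31 0.  ] q [-0.03  0.71 -0.42  2.53  2.51  0.64 -1.16] open 0.154
(606, array([[301. ,  17.5,  56.8]]), array([283.2,  17.5,  56.5]))
tip seen 49 U [[14.9, 53.8, 50.1], [15.8, 56.1, 53.9], [16.7, 57.7, 58.3]]
total cm [-0.    0.04 -2.96] turn [ 0.02 -0.09  0.01] per row [-0.     0.006 -0.493] [ 0.003 -0.014  0.001]
```

>>> step_arm --increments '[[[0,0,-0.5],[0,0,0]],[[0,0,-0.5],[0,0,0]],[[0,0,-0.5],[0,0,0]],[[0,0,-0.5],[0,0,0]],[[0,0,-0.5],[0,0,0]],[[0,0.04,-0.46],[0,0,0]],[[0,0,0],[0,0,0]],[[0,0,0],[0,0,0]],[[0,0,0],[0,0,0]],[[0,0,0],[0,0,0]]]'

```text
clock: 18.95
tool_pos: [0.4914, 0.0621, 0.0803]
eef_rot: [-0.042, 0.972, 0.01, 0.233]
contact_force: [0.5, 0.1, -0.3]
opening: 0.153
finger_force: 50.0
```

```bash
python3 chk.py 12 17.5 56.6 22 6
```

```text
t 18.95 tcp [0.4914 0.0621 0.0803] tipU [17.5 56.4 22.2] tool z(U) [ 0.453 -0.    -0.892] F [ 0.52  0.11 -0.32] M [ 0.05  0.37 -0.04] q [-0.02  0.81 -0.45  2.55  2.54  0.76 -1.18] open 0.153
(698, array([[267. ,  17.5,  56.1]]), array([250.8,  17.3,  56.3]))
tip seen 20 U [[14.8, 53.3, 17.1], [15.9, 55.6, 22.8], [17.2, 57.9, 29.5]]
total cm [-0.01  0.02 -0.03] turn [ 0.02 -0.06  0.02] per row [-0.001  0.003 -0.004] [ 0.004 -0.01   0.003]
```

The tip is down in the eye. Next I pull it outward along the spring.

>>> step_arm --increments '[[[-0.06,0.45,0],[0,0,0]],[[-0.06,0.45,0],[0,0,0]],[[-0.06,0.45,0],[0,0,0]],[[-0.06,0.45,0],[0,0,0]],[[-0.06,0.45,0],[0,0,0]],[[0,0,0],[0,0,0]],[[0,0,0],[0,0,0]],[[0,0,0],[0,0,0]],[[0,0,0],[0,0,0]],[[0,0,0],[0,0,0]]]'

```text
clock: 20.0
tool_pos: [0.4883, 0.0844, 0.0801]
eef_rot: [-0.041, 0.972, 0.01, 0.232]
contact_force: [-0.5, -2.0, -0.8]
opening: 0.155
finger_force: 50.0
```

```bash
python3 chk.py 13 14.9 101.9 22 6
```

```text
t 20.0 tcp [0.4883 0.0844 0.0801] tipU [16.3 78.9 22. ] tool z(U) [ 0.453 -0.001 -0.892] F [-0.48 -2.02 -0.79] M [-0.44  0.18 -0.17] q [-0.08  0.81 -0.46  2.55  2.49  0.77 -1.2 ] open 0.155
(754, array([[281. ,  16.1,  72.9]]), array([261.4,  16.2,  72.8]))
tip seen 24 U [[13.7, 76.4, 18.0], [14.7, 78.7, 22.2], [15.9, 80.3, 26.4]]
total cm [-0.35  2.28 -0.  ] turn [ 0.03 -0.09  0.04] per row [-0.058  0.38  -0.   ] [ 0.005 -0.014  0.007]
```

>>> step_arm --increments '[[[-0.073,0.475,0],[0,0,0]],[[-0.073,0.475,0],[0,0,0]],[[-0.073,0.475,0],[0,0,0]],[[-0.073,0.475,0],[0,0,0]],[[-0.073,0.475,0],[0,0,0]],[[0,0,0],[0,0,0]],[[0,0,0],[0,0,0]],[[0,0,0],[0,0,0]],[[0,0,0],[0,0,0]],[[0,0,0],[0,0,0]]]'

```text
clock: 21.05
tool_pos: [0.4846, 0.1081, 0.08]
eef_rot: [-0.041, 0.972, 0.01, 0.232]
contact_force: [1.1, -2.9, -1.5]
opening: 0.153
finger_force: 50.0
```

```bash
sed -i 's/np.arange(40,100,.7)/np.arange(45,115,.7)/; s/U\[...,1\]<115/U[...,1]<125/' eye.py; python3 chk.py 14 38 105 22 8
```

```text
t 21.05 tcp [0.4846 0.1081 0.08  ] tipU [ 14.7 102.8  21.9] tool z(U) [ 0.453 -0.001 -0.892] F [ 1.07 -2.93 -1.47] M [-0.96  0.12 -0.47] q [-0.15  0.81 -0.46  2.54  2.43  0.78 -1.22] open 0.153
(870, array([[269. ,  15.4,  96.8]]), array([253. ,  14.8,  96.7]))
tip seen 29 U [[11.7, 99.7, 19.7], [13.2, 102.7, 22.5], [14.7, 104.2, 29.4]]
total cm [2.29 0.42 0.  ] turn [ 0.03 -0.09  0.05] per row [0.287 0.052 0.   ] [ 0.004 -0.012  0.006]
```

>>> step_arm --increments '[[[0.287,0.065,0],[0,0,0]],[[0.287,0.065,0],[0,0,0]],[[0.287,0.065,0],[0,0,0]],[[0.287,0.065,0],[0,0,0]],[[0.289,0.037,0],[0,0,0]],[[0.289,0.037,0],[0,0,0]],[[0.289,0.037,0],[0,0,0]],[[0,0,0],[0,0,0]],[[0,0,0],[0,0,0]],[[0,0,0],[0,0,0]]]'

```text
clock: 22.1
tool_pos: [0.5046, 0.1121, 0.08]
eef_rot: [-0.042, 0.972, 0.01, 0.232]
contact_force: [0.2, -3.9, -1.4]
opening: 0.153
finger_force: 50.0
```

```bash
cat >> chk.py <<'E'
for y in range(20,112,4):   # wire points near spring height
    k=(abs(U[...,1]-y)<2)&(U[...,2]>28)&(U[...,2]<36.5)&(U[...,0]>0)&(U[...,0]<56)&(d>0); q=np.sort(U[k][:,0])
    if len(q): 
        h,_=np.histogram(q,bins=np.arange(10,58,3)); print(y,h.tolist())
E
python3 chk.py 15 38 105 22 8
```

```text
t 22.1 tcp [0.5046 0.1121 0.08  ] tipU [ 34.9 105.   21.9] tool z(U) [ 0.452 -0.    -0.892] F [ 0.2  -3.89 -1.41] M [-0.95  0.23 -0.49] q [-0.15  0.8  -0.44  2.48  2.42  0.71 -1.18] open 0.153
(924, array([[270. ,  33.6,  98.9]]), array([255. ,  33.7,  98.8]))
tip seen 22 U [[32.4, 101.9, 17.2], [33.4, 104.6, 21.8], [34.9, 107.4, 28.8]]
total cm [0.3  0.02 0.01] turn [ 0.02 -0.11  0.01] per row [0.037 0.003 0.001] [ 0.003 -0.013  0.002]
20 [0, 0, 0, 0, 0, 0, 5, 3, 1, 2, 4, 0, 0, 0, 0]
24 [0, 0, 0, 0, 0, 0, 8, 2, 0, 0, 0, 0, 0, 0, 0]
28 [0, 0, 0, 0, 0, 0, 11, 3, 0, 3, 13, 0, 0, 0, 0]
32 [0, 0, 0, 0, 0, 0, 2, 2, 0, 0, 9, 0, 0, 0, 0]
36 [0, 0, 0, 0, 0, 0, 10, 8, 1, 0, 2, 0, 0, 0, 0]
40 [0, 0, 0, 0, 0, 0, 11, 3, 0, 0, 12, 0, 0, 0, 0]
44 [0, 0, 0, 0, 0, 0, 2, 1, 0, 1, 10, 1, 0, 0, 0]
48 [0, 0, 0, 0, 0, 0, 16, 5, 1, 0, 1, 0, 0, 0, 0]
52 [0, 0, 0, 0, 0, 0, 14, 2, 0, 1, 12, 0, 0, 0, 0]
56 [0, 0, 0, 0, 0, 0, 5, 0, 0, 0, 16, 0, 0, 0, 0]
60 [0, 0, 0, 0, 0, 0, 15, 15, 13, 0, 0, 0, 0, 0, 0]
64 [0, 0, 0, 0, 0, 4, 10, 13, 6, 0, 0, 0, 0, 0, 0]
68 [0, 0, 0, 0, 1, 22, 9, 1, 14, 0, 0, 0, 0, 0, 0]
72 [0, 0, 0, 0, 0, 31, 2, 4, 42, 0, 0, 0, 0, 0, 0]
76 [0, 0, 0, 0, 0, 26, 5, 0, 17, 5, 0, 0, 0, 0, 0]
80 [0, 0, 0, 0, 0, 31, 4, 0, 0, 0, 10, 2, 0, 0, 0]
84 [0, 0, 0, 0, 1, 24, 5, 0, 0, 0, 22, 7, 0, 0, 0]
88 [0, 0, 0, 0, 0, 22, 12, 9, 8, 13, 16, 1, 0, 0, 0]
92 [0, 0, 0, 0, 1, 20, 12, 8, 8, 15, 12, 0, 0, 0, 0]
96 [0, 0, 0, 0, 15, 18, 1, 0, 0, 1, 20, 5, 0, 0, 0]
100 [0, 0, 0, 0, 17, 11, 0, 0, 8, 0, 14, 11, 0, 0, 0]
104 [0, 0, 0, 0, 9, 24, 4, 30, 3, 0, 0, 0, 0, 0, 0]
108 [0, 0, 0, 0, 0, 8, 15, 13, 18, 7, 1, 0, 0, 0, 0]
```

The hook geometry reads clearly: the near wire is at x≈27, the post face at 35, and the return leg at x≈42 beyond y=78, so the post is inside the mouth. Next I finish the swing and ease off.

>>> step_arm --increments '[[[0.15,0.013,0],[0,0,0]],[[0.15,0.013,0],[0,0,0]],[[0.026,-0.3,0],[0,0,0]],[[0.026,-0.3,0],[0,0,0]],[[0.026,-0.3,0],[0,0,0]],[[0.026,-0.3,0],[0,0,0]],[[0.026,-0.3,0],[0,0,0]],[[0,0,0],[0,0,0]],[[0,0,0],[0,0,0]],[[0,0,0],[0,0,0]]]'

```text
clock: 23.15
tool_pos: [0.5091, 0.0982, 0.0801]
eef_rot: [-0.042, 0.972, 0.01, 0.232]
contact_force: [-0.4, -0.6, -0.6]
opening: 0.155
finger_force: 50.0
```

```bash
python3 chk.py 16 38 86.5 22 8
```

```text
t 23.15 tcp [0.5091 0.0982 0.0801] tipU [38.2 91.  22. ] tool z(U) [ 0.453  0.001 -0.892] F [-0.35 -0.55 -0.58] M [0.05 0.3  0.01] q [-0.11  0.8  -0.43  2.48  2.45  0.7  -1.16] open 0.155
(834, array([[275. ,  37.1,  86.3]]), array([258.2,  36.8,  86.3]))
tip seen 13 U [[35.5, 88.6, 20.4], [36.4, 90.1, 22.6], [37.7, 92.1, 28.8]]
total cm [ 0.01 -0.44 -0.  ] turn [-0.03 -0.09 -0.05] per row [ 0.001 -0.055 -0.001] [-0.004 -0.011 -0.007]
20 [0, 0, 0, 0, 0, 0, 0, 12, 0, 1, 7, 5, 0, 0, 0]
24 [0, 0, 0, 0, 0, 0, 0, 15, 3, 0, 3, 0, 0, 0, 0]
28 [0, 0, 0, 0, 0, 0, 0, 18, 0, 0, 3, 7, 0, 0, 0]
32 [0, 0, 0, 0, 0, 0, 0, 5, 0, 0, 9, 5, 0, 0, 0]
36 [0, 0, 0, 0, 0, 0, 1, 18, 1, 0, 1, 3, 0, 0, 0]
40 [0, 0, 0, 0, 0, 0, 1, 13, 0, 0, 5, 6, 0, 0, 0]
44 [0, 0, 0, 0, 0, 0, 0, 1, 0, 0, 8, 9, 0, 0, 0]
48 [0, 0, 0, 0, 0, 0, 6, 14, 13, 7, 0, 0, 0, 0, 0]
52 [0, 0, 0, 0, 0, 0, 9, 14, 14, 2, 0, 0, 0, 0, 0]
56 [0, 0, 0, 0, 0, 4, 23, 7, 0, 0, 0, 0, 0, 0, 0]
60 [0, 0, 0, 0, 0, 9, 26, 0, 0, 0, 0, 0, 0, 0, 0]
64 [0, 0, 0, 0, 0, 9, 19, 1, 0, 0, 0, 0, 0, 0, 0]
68 [0, 0, 0, 0, 0, 6, 29, 1, 13, 2, 0, 0, 0, 0, 0]
72 [0, 0, 0, 0, 0, 7, 22, 2, 33, 0, 0, 0, 0, 0, 0]
76 [0, 0, 0, 0, 0, 1, 20, 16, 17, 13, 8, 4, 0, 0, 0]
80 [0, 0, 0, 0, 0, 4, 20, 9, 6, 6, 17, 15, 2, 0, 0]
84 [0, 0, 0, 0, 0, 19, 15, 0, 0, 0, 0, 23, 2, 0, 0]
88 [0, 0, 0, 0, 0, 19, 9, 0, 12, 3, 0, 10, 5, 0, 0]
92 [0, 0, 0, 0, 0, 10, 21, 6, 27, 6, 8, 3, 1, 0, 0]
96 [0, 0, 0, 0, 0, 0, 5, 16, 16, 12, 9, 1, 0, 0, 0]
```

Seated: the eye is at y=86.3 mm (expected 86.5) and the pull force is gone. I'll centre the tip in the eye, lift it out and back off to the front.

>>> step_arm --increments '[[[0.02,-0.22,0],[0,0,0]],[[0.02,-0.22,0],[0,0,0]],[[0,0,0],[0,0,0]],[[0,0,0.5],[0,0,0]],[[0,0,0.6],[0,0,0]],[[0,0,0.6],[0,0,0]],[[0,0,0.6],[0,0,0]],[[0,0,0.5],[0,0,0]],[[0,0,0],[0,0,0]],[[0,0,0],[0,0,0]]]'

```text
clock: 24.2
tool_pos: [0.5096, 0.093, 0.1083]
eef_rot: [-0.042, 0.972, 0.01, 0.233]
contact_force: [-0.4, 0.9, -0.7]
opening: 0.154
finger_force: 50.0
```

```bash
python3 chk.py 17 -15 86.5 90 8 | head -8
```

```text
t 24.2 tcp [0.5096 0.093  0.1083] tipU [38.3 85.6 50.2] tool z(U) [ 0.453 -0.    -0.892] F [-0.43  0.86 -0.67] M [0.02 0.39 0.06] q [-0.11  0.72 -0.4   2.46  2.42  0.6  -1.12] open 0.154
(706, array([[306. ,  37.1,  86.3]]), array([288.1,  36.8,  86.3]))
tip seen 47 U [[35.9, 83.2, 49.0], [36.7, 84.8, 52.8], [37.5, 87.1, 56.8]]
total cm [-5.32 -0.37  3.98] turn [ 0.02 -0.06  0.02] per row [-0.665 -0.046  0.497] [ 0.003 -0.008  0.002]
20 [0, 0, 0, 0, 0, 0, 0, 8, 1, 1, 7, 6, 0, 0, 0]
24 [0, 0, 0, 0, 0, 0, 1, 13, 1, 0, 2, 1, 0, 0, 0]
28 [0, 0, 0, 0, 0, 0, 1, 11, 0, 0, 4, 8, 0, 0, 0]
32 [0, 0, 0, 0, 0, 0, 0, 2, 0, 0, 8, 4, 0, 0, 0]
```

>>> step_arm --increments '[[[-0.7,-0.06,0],[0,0,0]],[[-0.8,-0.06,0],[0,0,0]],[[-0.7,-0.06,0],[0,0,0]],[[0,0,2],[0,0,0]],[[0,0,3],[0,0,0]],[[0,0,3],[0,0,0]],[[0,0,2],[0,0,0]],[[0,0,0],[0,0,0]],[[0,0,0],[0,0,0]],[[0,0,0],[0,0,0]]]'

```text
clock: 25.25
tool_pos: [0.4863, 0.0911, 0.2066]
eef_rot: [-0.042, 0.972, 0.01, 0.231]
contact_force: [1.0, 0.6, -1.5]
opening: 0.155
finger_force: 50.0
```

```bash
python3 - <<'E'
from eye import *
s,T,tip,p,d,c,U=look("18"); print(fiteye(U,d,None))
RG=Rot.from_quat([0.0287,0.9719,-0.0062,0.2334]).as_matrix(); ex=-RG[:,0]; print("ex",ex.round(3))
Pg=np.array([.5131,.2932,.0789]); pre=Pg+.045*ex; print("pre",pre)
rowsto(s["tool_pos"],s["eef_rot"],pre+[0,0,.10],RG,9)
k=(abs(U[...,0]-15)<8)&(U[...,2]>18)&(U[...,2]<45)&(abs(U[...,1]+25)<40)&(d>0); print("arm y",np.percentile(U[k][:,1],[2,98]) if k.sum() else None)
E
```

```text
t 25.25 tcp [0.4863 0.0911 0.2066] tipU [ 14.8  85.7 148.5] tool z(U) [ 0.45  -0.001 -0.893] F [ 1.03  0.65 -1.5 ] M [0.04 0.37 0.04] q [-0.25  0.42 -0.17  2.42  2.18  0.26 -0.88] open 0.155
(408, array([[191. ,  37.1,  86.3]]), array([172.2,  37. ,  86.4]))
ex [ 0.889 -0.053  0.454]
pre [0.55312271 0.29081965 0.09933323]
total cm [ 6.68 19.97 -0.73] turn [ 0.13 -0.26 -8.31] per row [ 0.742  2.219 -0.081] [ 0.014 -0.029 -0.923]
arm y [-31.57257327 -18.23021899]
```

>>> step_arm --increments '[[[0.742,2.22,-0.08],[0.014,-0.029,-0.923]],[[0.742,2.22,-0.08],[0.014,-0.029,-0.923]],[[0.742,2.22,-0.08],[0.014,-0.029,-0.923]],[[0.742,2.22,-0.08],[0.014,-0.029,-0.923]],[[0.742,2.22,-0.08],[0.014,-0.029,-0.923]],[[0.742,2.22,-0.08],[0.014,-0.029,-0.923]],[[0.742,2.22,-0.08],[0.014,-0.029,-0.923]],[[0.742,2.22,-0.08],[0.014,-0.029,-0.923]],[[0.742,2.22,-0.08],[0.014,-0.029,-0.923]],[[0,0,0],[0,0,0]]]'

```text
clock: 26.3
tool_pos: [0.5511, 0.2838, 0.1992]
eef_rot: [0.024, 0.972, -0.005, 0.234]
contact_force: [0.0, 0.9, -0.5]
opening: 0.156
finger_force: 50.0
```

```bash
cat > rest.py <<'E'
import sys
from eye import *
s,T,tip=state()
RG=Rot.from_quat([0.0287,0.9719,-0.0062,0.2334]).as_matrix(); ex=-RG[:,0]
Pg=np.array([.5131,.2932,.0789]); a,dz,n=float(sys.argv[1]),float(sys.argv[2]),int(sys.argv[3])
rowsto(s["tool_pos"],s["eef_rot"],Pg+a*ex+[0,0,dz],RG,n)
if len(sys.argv)>4:
    p,d,c=snap("wrist",sys.argv[4]); P=cloud(c,d); L=(P-s["tool_pos"])@T*1000
    for z in (5,15,25,33,45,57):
        k=(abs(L[...,1])<8)&(abs(L[...,2]-z)<4)&(L[...,0]>0)&(L[...,0]<16)&(d>0)
        if k.sum(): print("shaft z",z,"x",np.median(L[k][:,0]).round(1),"y",np.percentile(L[k][:,1],[3,97]).round(1))
E
python3 rest.py .045 .10 3; python3 rest.py .045 0 8 19
```

```text
t 26.3 tcp [0.5511 0.2838 0.1992] tipU [ 96.  270.1 141.2] tool z(U) [ 0.451 -0.059 -0.89 ] F [ 0.02  0.85 -0.49] M [0.1  0.42 0.05] q [-0.79  0.58  0.08  2.04  1.02  0.33 -0.15] open 0.156
total cm [0.2  0.7  0.01] turn [-0.05  0.08 -0.59] per row [0.067 0.233 0.003] [-0.015  0.026 -0.197]
t 26.3 tcp [0.5511 0.2838 0.1992] tipU [ 96.  270.1 141.2] tool z(U) [ 0.451 -0.059 -0.89 ] F [ 0.02  0.85 -0.49] M [0.1  0.42 0.05] q [-0.79  0.58  0.08  2.04  1.02  0.33 -0.15] open 0.156
total cm [ 0.2   0.7  -9.99] turn [-0.05  0.08 -0.59] per row [ 0.025  0.087 -1.249] [-0.006  0.01  -0.074]
shaft z 5 x 3.7 y [-3.8  3.1]
shaft z 15 x 3.6 y [-4.   3.2]
shaft z 25 x 3.6 y [-4.1  3.4]
shaft z 33 x 3.5 y [-4.2  3.5]
shaft z 45 x 6.4 y [-2.2  1.5]
shaft z 57 x 12.2 y [-2.3  1.6]
```

>>> step_arm --increments '[[[0,0,0],[0,0,0]],[[0,0,0],[0,0,0]],[[0,0,-2],[0,0,0]],[[0,0,-2],[0,0,0]],[[0,0,-1],[0,0,0]],[[0,0,0],[0,0,0]],[[0,0,0],[0,0,0]],[[0,0,0],[0,0,0]],[[0,0,0],[0,0,0]],[[0,0,0],[0,0,0]]]'

```text
clock: 27.35
tool_pos: [0.5519, 0.2794, 0.1519]
eef_rot: [0.026, 0.971, -0.006, 0.236]
contact_force: [0.7, 0.3, -0.7]
opening: 0.157
finger_force: 50.0
```

```bash
python3 rest.py .045 0 5
```

```text
t 27.35 tcp [0.5519 0.2794 0.1519] tipU [ 96.6 265.5  93.9] tool z(U) [ 0.454 -0.062 -0.889] F [ 0.73  0.34 -0.71] M [0.06 0.38 0.02] q [-0.94  0.69  0.34  2.1   1.27  0.11 -0.45] open 0.157
total cm [ 0.13  1.14 -5.26] turn [ 0.01  0.26 -0.32] per row [ 0.025  0.228 -1.052] [ 0.001  0.053 -0.063]
```

>>> step_arm --increments '[[[0.04,0.3,0],[0,0.08,-0.1]],[[0.04,0.4,0],[0,0.08,-0.1]],[[0.04,0.4,0],[0,0.08,-0.1]],[[0,0,-0.5],[0,0,0]],[[0,0,-1],[0,0,0]],[[0,0,-0.5],[0,0,0]],[[0,0,0],[0,0,0]],[[0,0,0],[0,0,0]],[[0,0,0],[0,0,0]],[[0,0,0],[0,0,0]]]'

```text
clock: 28.35
tool_pos: [0.553, 0.2905, 0.1317]
eef_rot: [0.028, 0.972, -0.006, 0.234]
contact_force: [-0.3, -1.4, -1.3]
opening: 0.153
finger_force: 50.0
```

```bash
python3 rest.py .045 0 5
```

```text
t 28.35 tcp [0.553  0.2905 0.1317] tipU [ 98.4 276.4  73.6] tool z(U) [ 0.45  -0.064 -0.891] F [-0.33 -1.43 -1.32] M [ 0.09  0.35 -0.03] q [-0.99  0.75  0.39  2.08  1.4   0.07 -0.62] open 0.153
total cm [ 0.01  0.03 -3.24] turn [ 0.02  0.01 -0.02] per row [ 0.002  0.006 -0.648] [ 0.004  0.003 -0.005]
```

>>> step_arm --increments '[[[0,0,-0.6],[0,0,0]],[[0,0,-0.7],[0,0,0]],[[0,0,-0.7],[0,0,0]],[[0,0,-0.7],[0,0,0]],[[0,0,-0.54],[0,0,0]],[[0,0,0],[0,0,0]],[[0,0,0],[0,0,0]],[[0,0,0],[0,0,0]],[[0,0,0],[0,0,0]],[[0,0,0],[0,0,0]]]'

```text
clock: 29.35
tool_pos: [0.5528, 0.2907, 0.0991]
eef_rot: [0.028, 0.972, -0.007, 0.234]
contact_force: [0.3, 0.3, -0.9]
opening: 0.157
finger_force: 50.0
```

```bash
python3 rest.py .045 0 1 20; python3 rest.py .02 0 1
```

```text
t 29.35 tcp [0.5528 0.2907 0.0991] tipU [ 98.2 276.5  41.1] tool z(U) [ 0.45  -0.065 -0.891] F [ 0.28  0.28 -0.9 ] M [ 0.12  0.37 -0.05] q [-0.85  0.78  0.16  2.09  1.81  0.23 -1.01] open 0.157
total cm [0.03 0.01 0.02] turn [ 0.07  0.01 -0.06] per row [0.033 0.014 0.021] [ 0.067  0.014 -0.06 ]
shaft z 5 x 3.8 y [-3.7  3.1]
shaft z 15 x 3.8 y [-3.9  3.3]
shaft z 25 x 3.7 y [-4.1  3.4]
shaft z 33 x 3.7 y [-4.2  3.4]
shaft z 45 x 6.5 y [-2.2  1.5]
shaft z 57 x 12.2 y [-2.2  1.6]
t 29.4 tcp [0.5527 0.2907 0.0991] tipU [ 98.2 276.5  41. ] tool z(U) [ 0.45  -0.065 -0.891] F [ 0.08  0.81 -0.36] M [0.1  0.36 0.02] q [-0.85  0.78  0.16  2.09  1.81  0.23 -1.01] open 0.156
total cm [-2.19  0.15 -1.11] turn [ 0.06  0.   -0.06] per row [-2.186  0.148 -1.108] [ 0.065  0.004 -0.06 ]
```

>>> step_arm --increments '[[[-0.46,0.03,-0.15],[0.03,0,-0.03]],[[-0.5,0.031,-0.25],[0.03,0,-0.03]],[[-0.5,0.031,-0.25],[0,0,0]],[[-0.5,0.031,-0.25],[0,0,0]],[[-0.5,0.031,-0.25],[0,0,0]],[[-0.5,0.031,-0.25],[0,0,0]],[[-0.5,0.031,-0.25],[0,0,0]],[[-0.5,0.031,-0.25],[0,0,0]],[[0,0,0],[0,0,0]],[[0,0,0],[0,0,0]]]'

```text
clock: 30.4
tool_pos: [0.513, 0.293, 0.0798]
eef_rot: [0.029, 0.972, -0.006, 0.233]
contact_force: [-1.1, -0.2, -1.0]
opening: 0.156
finger_force: 50.0
```

```bash
python3 rest.py 0 0 1 21
```

```text
t 30.4 tcp [0.513  0.293  0.0798] tipU [ 58.7 282.3  21.7] tool z(U) [ 0.449 -0.064 -0.891] F [-1.08 -0.2  -0.98] M [0.11 0.39 0.01] q [-0.81  0.79 -0.01  2.18  1.94  0.39 -1.21] open 0.156
total cm [ 0.01  0.02 -0.09] turn [ 0.01 -0.03  0.  ] per row [ 0.01   0.021 -0.087] [ 0.012 -0.031  0.004]
```

>>> step_arm --increments '[[[0.01,0.01,-0.04],[0,0,0]],[[0,0.01,-0.04],[0,0,0]],[[0,0,0],[0,0,0]],[[0,0,0],[0,0,0]],[[0,0,0],[0,0,0]],[[0,0,0],[0,0,0]],[[0,0,0],[0,0,0]],[[0,0,0],[0,0,0]],[[0,0,0],[0,0,0]],[[0,0,0],[0,0,0]]]'

```text
clock: 31.45
tool_pos: [0.5132, 0.2932, 0.0791]
eef_rot: [0.029, 0.972, -0.006, 0.233]
contact_force: [-0.8, 0.5, -0.3]
opening: 0.158
finger_force: 50.0
```

>>> step_arm --increments '[[[0,0,0],[0,0,0]],[[0,0,0],[0,0,0]],[[0,0,0],[0,0,0]],[[0,0,0],[0,0,0]],[[0,0,0],[0,0,0]],[[0,0,0],[0,0,0]],[[0,0,0],[0,0,0]],[[0,0,0],[0,0,0]],[[0,0,0],[0,0,0]],[[0,0,0],[0,0,0]]]' --fingers 0.6

```text
clock: 32.45
tool_pos: [0.5132, 0.2932, 0.0791]
eef_rot: [0.029, 0.972, -0.006, 0.233]
contact_force: [-0.8, -0.2, 1.4]
opening: 0.599
finger_force: 0.0
```

```bash
python3 rest.py 0 0 1 22
```

```text
t 32.45 tcp [0.5132 0.2932 0.0791] tipU [ 59.  282.5  21. ] tool z(U) [ 0.449 -0.064 -0.891] F [-0.82 -0.15  1.37] M [ 0.1   0.29 -0.01] q [-0.81  0.79 -0.01  2.18  1.94  0.39 -1.21] open 0.599
total cm [-0.01  0.   -0.02] turn [ 0.01 -0.01  0.01] per row [-0.013  0.003 -0.017] [ 0.011 -0.012  0.01 ]
```

>>> step_arm --increments '[[[-0.45,0.03,0.9],[0,0,0]],[[-0.68,0.04,1.34],[0,0,0]],[[-0.68,0.04,1.34],[0,0,0]],[[-0.68,0.04,1.34],[0,0,0]],[[-0.68,0.04,1.34],[0,0,0]],[[-0.68,0.04,1.34],[0,0,0]],[[-0.68,0.04,1.34],[0,0,0]],[[-0.3,0.02,1.5],[0,0,0]],[[0,-1,2],[0,0,0]],[[0,-2,2],[0,0,0]]]'

```text
clock: 33.5
tool_pos: [0.4642, 0.268, 0.2246]
eef_rot: [0.027, 0.972, -0.005, 0.233]
contact_force: [0.5, -0.9, 0.3]
opening: 0.601
finger_force: 0.0
```

>>> step_arm --increments '[[[0,-3,1],[0,0,0]],[[0,-3,1],[0,0,0]],[[0,-3,1],[0,0,0]],[[0,-3,0],[0,0,0]],[[0,0,0],[0,0,0]],[[0,0,0],[0,0,0]],[[0,0,0],[0,0,0]],[[0,0,0],[0,0,0]],[[0,0,0],[0,0,0]],[[0,0,0],[0,0,0]]]'

```text
clock: 34.5
tool_pos: [0.4649, 0.1467, 0.2533]
eef_rot: [0.028, 0.972, -0.006, 0.233]
contact_force: [0.5, 0.9, 0.2]
opening: 0.599
finger_force: 0.0
```

```bash
python3 - <<'E'
from eye import *
s,T,tip,p,d,c,U=look("23"); print("eye",fiteye(U,d,None))
k=(abs(U[...,0]-15)<8)&(U[...,2]>18)&(U[...,2]<45)&(abs(U[...,1]+25)<40)&(d>0); print("arm y",np.percentile(U[k][:,1],[2,98]) if k.sum() else None)
P=cloud(c,d); E=pulframe(-3.4)
def handle(p,d,c,n):
    P=cloud(c,d); A=P@E*1000
    m=(p.max(2)<75)&(P[...,2]>.09)&(P[...,2]<.2)&(P[...,0]>.4)&(P[...,0]<.54)&(abs(P[...,1]-.2925)<.03)&(d>0)
    if m.sum()>50:
        k,l,st,_=cv2.connectedComponentsWithStats(m.astype(np.uint8)); i=1+st[1:,4].argmax(); print(n,st[i,4],"handle",np.percentile(A[l==i],[2,50,98],axis=0).round(1).tolist())
handle(p,d,c,"wrist"); 
ps=snap("side","23"); handle(*ps,"side now"); handle(*load("pics/side0.npz"),"side start")
# bystanders: difference start/now in side view
a=load("pics/side0.npz")[0]; df=cv2.absdiff(a,ps[0]).max(2)
for n,(u0,u1,v0,v1) in {"timer":(300,328,193,212),"roll":(325,342,166,194),"vial":(185,203,298,327),"bottle":(190,207,250,285),"rack":(180,222,350,400)}.items(): print(n,int(np.percentile(df[v0:v1,u0:u1],98)))
E
```

```text
t 34.5 tcp [0.4649 0.1467 0.2533] tipU [ -1.8 140.7 195.2] tool z(U) [ 0.449 -0.064 -0.891] F [0.52 0.86 0.23] M [ 0.07  0.4  -0.02] q [-0.76  0.32  0.19  2.35  1.18  0.23 -0.2 ] open 0.599
eye (314, array([[146. ,  37.1,  86.3]]), array([135.9,  37. ,  86.7]))
arm y [-31.68792166 -19.24865372]
wrist 1190 handle [[464.4, 314.4, -126.0], [474.5, 315.5, -83.2], [486.1, 326.8, -71.0]]
side now 320 handle [[464.3, 319.2, -127.9], [475.0, 329.5, -92.5], [486.0, 331.4, -70.6]]
side start 333 handle [[464.3, 319.6, -129.9], [475.3, 329.7, -93.2], [486.0, 331.6, -70.2]]
timer 11
roll 14
vial 11
bottle 11
rack 15
```

Everything checks out. The shutter is at its stop, the hook is on the post, the puller is back within 0.5 mm of its start pose, and the bystanders are unchanged.

```bash
python3 -c "
from plant import r
print(r.finish_job())"
```

```text
the job is handed in; nothing more can be done
None
```

The job is done and handed in at about 34.5 s: the shutter is in its far stop, the spring is hooked on the post with the puller, and the puller is back in its rest, with the timer, roll and vial unmoved.

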